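# Feed the soap mill with offcuts

## Robot

A 6-joint arm with a two-finger parallel gripper is mounted at the origin on the work surface. World frame = base frame: x ahead of the robot, y to its left, z up, the work surface at z = 0. Lengths are in m, angles in rad, forces in N, time in s.
With the tool pointing down it reaches from about 0.375 to 0.9 m from the base axis. Payload 3.1 kg.
Tool frame: the origin (TCP) lies at the centre of the arm's flange, where the gripper is bolted on; the fingertips stand 182 mm ahead of it and the grasp point (between the pads) lies 164 mm ahead of it; z points along the fingers, x is the direction in which the jaws open and shut, and the axes are right-handed (so a half turn about z gives the same grasp; the last joint's range is limited). The gripper opens to 87 mm and grips with 3 to 60 N. Pads are 19 mm wide; open, the fingers measure 117 mm over their backs; the gripper's body (75 mm by 190 mm) begins 51 mm behind the grasp point.
Start: joints at [1.008, 0.527, 1.433, -0, 1.181, -0.178], TCP at [0.234, 0.58, 0.405] pointing down, gripper open.
Joint ranges: [-3.08, 3.08], [-0.75, 2.2], [0.22, 2.44], [-1.43, 4.57], [0, 2.65], [-2.85, 2.85]. Speed limits (rad/s): [2.79, 2.79, 3.14, 3.14, 3.14, 3.14].

## Interface

Orientations are given as a unit quaternion [x, y, z, w].
In Python, from rig import status, eyes, robot gives the robot as it stands. The module is installed in compiled form; this text tells all that it offers.
- The arm moves only by the tool step_arm, never from a script. Its argument "steps" is a list of rows, each a list of 7 numbers: the closure, from -1 (fully open) to 1 (shut), so that 0 is half open, then the shift along the tool's x, y, z each as a share of 0.025 m, from -1 to 1, then the turn, a rotation vector about the tool's x, y, z each as a share of 8 degrees, from -1 to 1. In form: [[jaw, dx, dy, dz, rx, ry, rz], ...]. A call has exactly 10 rows; each row shifts and turns the commanded pose from where the row before left it, along the tool's axes as they then stand; what a row does not reach is not made up. A row lasts 1/10 s, in which the tool goes at most 50 mm and 8.59 degrees, less where a joint would pass 70% of its speed; a pose out of reach is approached as far as the arm can. A call with a number of a shift or a turn outside -1 to 1 is refused whole. A call with a gripper value outside its range is refused whole. The fingers move at their own pace and stop on an object; "squeeze" is the grip in N (left out, the last holds). Time passes only in rows, so rows that do not move let the fingers close, or fill a call up. It gives the time, the measured TCP pose, the force and the opening at its end, in the units of the state.
- status.get_obs(): the state, without advancing time (a new reading comes with each control period).
- eyes.camera(name): name is "side" or "top" or "wrist"; returns (picture, depth): 420x560x3 uint8, red, green, blue; 420x560 float32, m along the optical axis (not along the pixel's ray), 0 where there is no reading.
- eyes.camera_info(name): a dict with "K" (3x3 intrinsics, pixels), "R" (3x3) and "t" (3): a world point X has camera coordinates R X + t. Camera axes: x right, y down, z forward; pixel columns grow to the right and rows downward; lengths in m; the calibration is good to about 2 mm. The wrist camera is an equidistant fisheye: a pixel r from the principal point sees the ray r / f radians off the axis. A picture is of the moment at which its call begins: read the wrist's pose just before it. camera_info takes no time and is no camera call; for the wrist camera it gives the pose at the moment of the call.
- robot.hand_in(): hands the job in, once; it reports no verdict.
The state is a dict: "time": time; "q": joint angles; "joint_velocities": joint speeds; "joint_torque": joint torques, N m; "position": TCP position; "tool_rot": TCP orientation; "ft_force": force on the tool from outside, world axes, zero at the start; "moment": the same for the moment, N m; "grip_width": finger opening in m.
Only numpy, scipy, OpenCV 4.12 (cv2) and the standard library are available. Lean on these libraries where they do the work, as an engineer would, in place of code of your own. Each camera call takes 0.05 s, during which the arm holds its last target.

## Task

Gather the soap offcuts (the long strips) that lie on the bench into the metal pan, take the lid off the mill's hopper and lay it aside, then carry the pan over level and tip all its offcuts into the hopper. Set the empty pan back upright on the middle of its wooden board, put the lid back on so that it sits flush in the mouth, and only then turn the mill's switch clockwise until it clicks over to on. Leave the finished bars and the stamp where they are.

Things in the scene. Friction and masses are not known exactly. Their poses are not given: they have to be found in the camera images.
- offcut1: soap offcut: a plain strip of olive soap, 78 mm long, 35 mm wide, 27 mm high; about 70 g; origin at the centre of its underside, x along its length; firm, take it across its width; lies on the bench between mill and pan at the start, or is absent
- offcut2: soap offcut: a strip of olive soap, 78 mm long, 35 mm wide, 27 mm high, one end cut off slantwise (58 mm long on its +y side); about 70 g; origin at the centre of its underside, x along its length; firm, take it across its width; lies on the bench between mill and pan at the start, or is absent
- offcut3: soap offcut: a plain strip of olive soap, 78 mm long, 35 mm wide, 27 mm high; about 70 g; origin at the centre of its underside, x along its length; firm, take it across its width; lies on the bench between mill and pan at the start, or is absent
- offcut4: soap offcut: a strip of olive soap, 78 mm long, 35 mm wide, 27 mm high, one end cut off slantwise (58 mm long on its +y side); about 70 g; origin at the centre of its underside, x along its length; firm, take it across its width; lies in the rear half of the pan at the start
- offcut5: soap offcut: a plain strip of olive soap, 78 mm long, 35 mm wide, 27 mm high; about 70 g; origin at the centre of its underside, x along its length; firm, take it across its width; lies in the rear half of the pan at the start
- offcut6: soap offcut: a strip of olive soap, 78 mm long, 35 mm wide, 27 mm high, one end cut off slantwise (58 mm long on its +y side); about 70 g; origin at the centre of its underside, x along its length; firm, take it across its width; lies in the rear half of the pan at the start
- pan: sheet-metal pan on the board, about 0.35 kg; 280 mm long (x -135 to +145), 180 wide, sheet 4 mm, floor 4 mm above the underside, sides and rear 60 mm high. Its +x end is the open pouring lip: from x = 85 mm the floor slopes up to 25 mm at the lip and the sides draw in to 136 mm. Origin: centre of the underside, z up. Soap slides on it from about 26 degrees of slope; 60 to 70, lip down, empties it
- pan_handle (a point): middle of the bar of the pan's fixed arch handle, 127 mm above the pan's underside at its x = 0; axes as the pan's. The bar runs along y over the whole width, 18 mm thick (x), 24 mm high, on straps up both sides. A gripper would meet the bar when reaching in below it: lay things in at the front half (x about +65 mm) or the rear half (x about -65 mm)
- pan_lip (a point): middle of the pouring lip's edge, 145 mm ahead of the pan's origin and 25 mm above its underside (axes as the pan's)
- board: slatted wooden stand board, fixed, 320 mm (x) by 220 mm (y), 12 mm thick, lying on the bench to the robot's left; origin at the centre of its underside. The pan belongs on the middle of it
- mill: soap mill, fixed: feed hopper over a lying screw barrel, motor housing (150 x 140 mm, 100 mm high, middle at y = -200 mm) at its -y side, shallow catch pan (22 mm high) from x = 157 to 267 mm. Origin: on the bench under the hopper's middle, z up. Mouth 200 mm square inside, walls 5 mm, sides along x and y, rim 178 mm high; straight down to 106 mm, then narrowing to a throat with its floor at 58 mm
- mouth (a point): centre of the hopper's mouth, at rim height (axes as the mill's)
- lid: loose lid, about 0.35 kg, on the hopper at the start: a 218 mm square sheet 4 mm thick with a 186 mm square step 12 mm deep under it, which drops into the mouth with 7 mm play each side (sides parallel to the mouth's). Origin: centre of the step's underside, 12 mm below the rim when seated
- lid_handle (a point): middle of the lid's handle bar, 46 mm above the lid's origin; the bar runs along y, 90 mm long, 16 mm thick, 24 mm high (axes as the lid's)
- switch (a joint): the mill's rotary switch on top of the motor housing: 0 is off, 1.047 rad (60 degrees clockwise seen from above) is on. A spring detent holds it at either end; turn it past half way against about 0.2 N m and it snaps over, let go before and it springs back
- switch_grip (a point): on the switch's axis at the height to grip, 38 mm above the motor housing; x runs along its bar-shaped grip (46 mm long, 14 mm thick, reaching 7 mm above this point and about 24 mm below it) and turns with it
- bar1: finished soap bar, 58 by 58 by 46 mm, standing on a small fixed plank (100 x 180 x 12 mm) beyond the work: not part of the job; origin at the centre of its underside
- bar2: another finished soap bar like bar1, on the same plank: not part of the job
- stamp: wooden hand stamp standing on the bench, 50 mm square block, 115 mm high in all: not part of the job; origin at the centre of its underside
Not all that is in view belongs to the job. What is shaped like the offcut5 but black or turquoise is not meant.

How it is judged:
By the outcome, as a careful person would: the job done as asked, in the order asked, and still so for the second after the job is handed in, with the robot touching nothing.
Of offcut1, offcut2, offcut3 only 1 to 3 are there at a start; the rules pass over those that are not, and their reading is None.
At some moment in a run one of offcut1, offcut2, offcut3 may be knocked a few centimetres aside while the robot is not near it.
It also fails if it takes over 210 s, if anything falls off the work surface, if the arm or the gripper's body presses on something with over 40 N, if the wrist force passes 120 N, or if a joint passes its speed limit or range.

## Working session

There is one attempt and no reset: what is moved stays moved. The work goes in short steps, Python scripts to look and compute and a tool call to move; the robot and the scene stay as the last step left them, time stands still between calls to the robot, and variables do not carry over. Pictures are saved under pics/ and viewed, and the job is handed in when it is done.

Besides the shell and the picture viewer there is one more tool, called after ">>>" by a JSON object that holds its "name" and its "arguments". step_arm: Moves the arm, as the interface text tells. Its arguments: {"type":"object","properties":{"steps":{"type":"array"},"squeeze":{"type":"number"}},"required":["steps"]}

```bash
mkdir -p pics; ls
cat > h.py <<'E'
from rig import status, eyes, robot
import numpy as np, cv2
from scipy.spatial.transform import Rotation as Ro
def snap(n,f):
    info=eyes.camera_info(n); p,d=eyes.camera(n)
    cv2.imwrite('pics/'+f+'.png',p[:,:,::-1]); np.savez('pics/'+f+'.npz',p=p,d=d,**{k:np.array(info[k]) for k in('K','R','t')})
    return p,d,info
def load(f):
    z=np.load('pics/'+f+'.npz'); return z['p'],z['d'],{k:z[k] for k in('K','R','t')}
def world(d,info):
    K,R,t=[np.array(info[k]) for k in 'KRt']
    v,u=np.mgrid[:d.shape[0],:d.shape[1]]
    x=(u-K[0,2])/K[0,0]*d; y=(v-K[1,2])/K[1,1]*d
    return (np.stack([x,y,d],-1)-t)@R
def proj(X,info):
    K,R,t=[np.array(info[k]) for k in 'KRt']
    c=K@(R@np.array(X)+t); return c[:2]/c[2]
E
python3 - <<'E'
from h import *
np.set_printoptions(precision=4,suppress=True)
o=status.get_obs(); print(o)
for n in('side','top','wrist'):
    p,d,i=snap(n,n+'0'); print(n,i)
E
```

```text
pics
{'time': 0.0, 'q': array([ 1.0085,  0.5285,  1.4339, -0.    ,  1.1814, -0.1785]), 'joint_velocities': array([-0.0003, -0.0008,  0.0013,  0.0019, -0.0018, -0.001 ]), 'joint_torque': array([  0.0004, -44.0035, -17.6594,   0.0634,   0.0581,  -0.0002]), 'position': array([0.2338, 0.5792, 0.4038]), 'tool_rot': array([ 0.829 ,  0.5593, -0.001 ,  0.0004]), 'ft_force': array([-0.0081,  0.3467, -0.5898]), 'moment': array([0.0379, 0.0078, 0.0104]), 'grip_width': 0.08728859987897669}
side {'K': array([[487.0941,   0.    , 279.2805],
       [  0.    , 487.0941, 212.0214],
       [  0.    ,   0.    ,   1.    ]]), 'R': array([[ 0.7965, -0.6046,  0.0007],
       [-0.4577, -0.6038, -0.6526],
       [ 0.395 ,  0.5195, -0.7577]]), 't': array([-0.3161,  0.3924,  1.5678])}
top {'K': array([[519.5634,   0.    , 282.0806],
       [  0.    , 519.5634, 215.9123],
       [  0.    ,   0.    ,   1.    ]]), 'R': array([[ 0.0567, -0.9984,  0.0064],
       [-0.9752, -0.0567, -0.2138],
       [ 0.2138,  0.0058, -0.9769]]), 't': array([0.0973, 0.5269, 1.4162])}
wrist {'K': array([[325.1923,   0.    , 283.5863],
       [  0.    , 325.1923, 211.8242],
       [  0.    ,   0.    ,   1.    ]]), 'R': array([[ 0.3746,  0.9272, -0.0015],
       [ 0.8953, -0.3613,  0.2606],
       [ 0.2411, -0.099 , -0.9654]]), 't': array([-0.624 , -0.0306,  0.3898])}
```

View pics/top0.png

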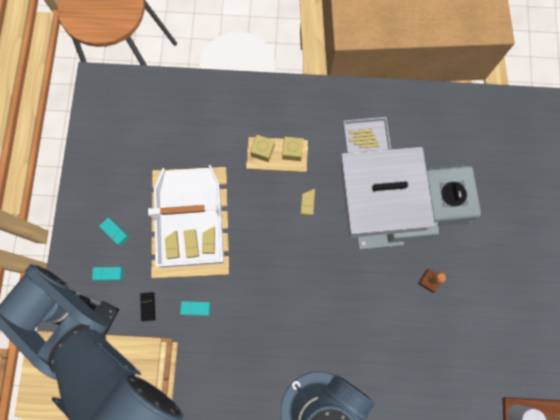

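View pics/side0.png

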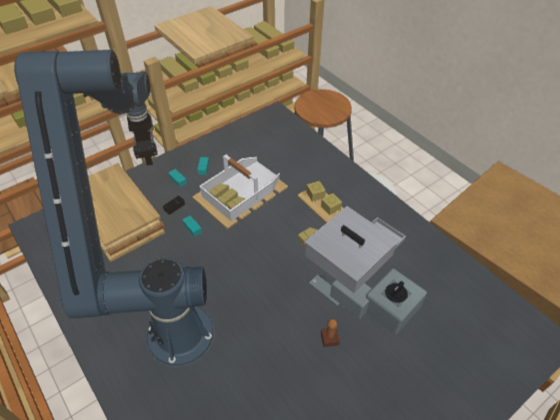

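View pics/wrist0.png

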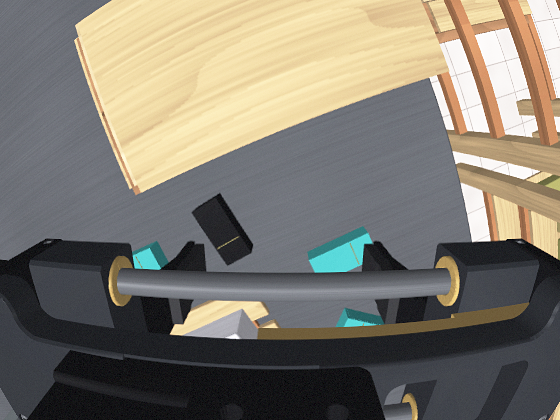

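The top view shows one bench offcut at (308,202), slant-cut. The pan is on its board at about (190,222) with its lip away from the robot, holding three offcuts at rows ~240. The lid handle is at (390,186), the switch at (455,193) and the stamp at (432,280). Next I measure these.

```bash
cat >> h.py <<'E'
def olive(p):
    h=cv2.cvtColor(p,cv2.COLOR_RGB2HSV); return ((h[...,0]>21)&(h[...,0]<36)&(h[...,1]>105)&(h[...,2]>70))
def rectof(P):
    (c,s,a)=cv2.minAreaRect(P[:,:2].astype(np.float32)*1000); return np.array(c)/1000,np.array(s),a
E
python3 - <<'E'
from h import *
np.set_printoptions(precision=4,suppress=True)
p,d,i=load('top0'); W=world(d,i)
def rep(n,m):
    m=m&(d>0)
    if m.sum()<10: print(n,'few',m.sum());return
    P=W[m]; z=P[:,2]; print(n,m.sum(),'mean',P.mean(0),'z5/95',np.percentile(z,[5,50,95]),'rect',rectof(P))
box=lambda a,b,c,e:(lambda M:(M.__setitem__((slice(b,e),slice(a,c)),True),M)[1])(np.zeros(d.shape,bool))
n,l,st,ce=cv2.connectedComponentsWithStats(olive(p).astype(np.uint8))
for k in range(1,n):
    if st[k,4]>60: rep(('olive',ce[k]),(l==k)); 
hv=cv2.cvtColor(p,cv2.COLOR_RGB2HSV)
rep('lid top',box(343,148,434,235)&(abs(W[...,2]-.182)<.008))
rep('lidhandle',box(343,148,434,235)&(W[...,2]>.2))
rep('housing',box(430,165,485,225)&(abs(W[...,2]-.1)<.006))
rep('switch',box(435,175,475,212)&(W[...,2]>.128))
rep('switchknob',box(435,175,475,212)&(W[...,2]>.108))
rep('panhandle',box(150,200,232,220)&(W[...,2]>.12))
rep('panall',box(145,150,235,280)&(W[...,2]>.06)&(W[...,2]<.09))
rep('board',box(145,150,235,280)&(W[...,2]>.004)&(W[...,2]<.016))
rep('stamp',box(418,266,450,295)&(W[...,2]>.02))
for b in [(300,180,320,220)]: rep('off',box(*b)&(W[...,2]>.018))
big=cv2.resize(p[140:300,140:330],None,fx=4,fy=3.7,interpolation=cv2.INTER_CUBIC);cv2.imwrite('pics/c1.png',big[:,:,::-1])
big=cv2.resize(p[110:300,340:490],None,fx=4,fy=3.1,interpolation=cv2.INTER_CUBIC);cv2.imwrite('pics/c2.png',big[:,:,::-1])
E
```

```text
('olive', array([261.6087, 146.1413])) 92 mean [0.7248 0.1988 0.0578] z5/95 [0.0524 0.0579 0.0629] rect (array([0.7217, 0.1993]), array([36.0123, 47.1173]), 72.24815368652344)
('olive', array([292.2963, 148.8272])) 160 mean [0.7228 0.1089 0.0556] z5/95 [0.0401 0.0571 0.0629] rect (array([0.726 , 0.1093]), array([50.8716, 48.8235]), 87.78087615966797)
lid top 6335 mean [ 0.5792 -0.1445  0.182 ] z5/95 [0.1775 0.1821 0.1865] rect (array([ 0.5824, -0.145 ]), array([219.7093, 218.7978]), 8.255056381225586)
lidhandle 270 mean [ 0.5798 -0.1436  0.221 ] z5/95 [0.2088 0.2226 0.2277] rect (array([ 0.5816, -0.1447]), array([17.8366, 89.8502]), 8.282571792602539)
housing 1830 mean [ 0.6043 -0.3453  0.1001] z5/95 [0.0954 0.1001 0.1048] rect (array([ 0.6063, -0.3457]), array([148.9841, 133.8764]), 8.852906227111816)
switch 117 mean [ 0.6009 -0.3432  0.1417] z5/95 [0.1307 0.1431 0.1486] rect (array([ 0.6022, -0.3442]), array([45.7193, 17.2499]), 12.75595474243164)
switchknob 349 mean [ 0.5994 -0.3411  0.1232] z5/95 [0.1086 0.1168 0.1471] rect (array([ 0.6033, -0.3481]), array([87.0786, 76.3465]), 0.2926754355430603)
panhandle 502 mean [0.5042 0.39   0.1475] z5/95 [0.1338 0.1487 0.1541] rect (array([0.5054, 0.3916]), array([ 19.9301, 179.0792]), 7.384389877319336)
panall 609 mean [0.471  0.3981 0.0726] z5/95 [0.0621 0.0732 0.0793] rect (array([0.5072, 0.3931]), array([278.7711, 185.3938]), 7.607105731964111)
board 3200 mean [0.488  0.3851 0.0115] z5/95 [0.0049 0.0122 0.0157] rect (array([0.5255, 0.4024]), array([391.4853, 267.3369]), 4.479295253753662)
stamp 371 mean [ 0.3654 -0.2977  0.0596] z5/95 [0.0252 0.0343 0.117 ] rect (array([ 0.3681, -0.3044]), array([50.7236, 52.6922]), 59.875144958496094)
off 284 mean [0.5724 0.0544 0.0266] z5/95 [0.0207 0.0267 0.0318] rect (array([0.5774, 0.0553]), array([35.2222, 79.5712]), 88.97525787353516)
```

View pics/c1.png

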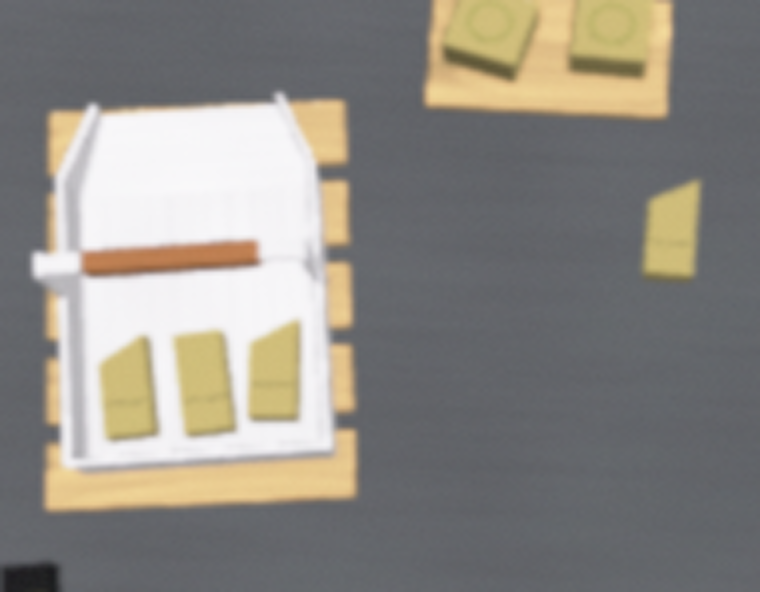

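View pics/c2.png

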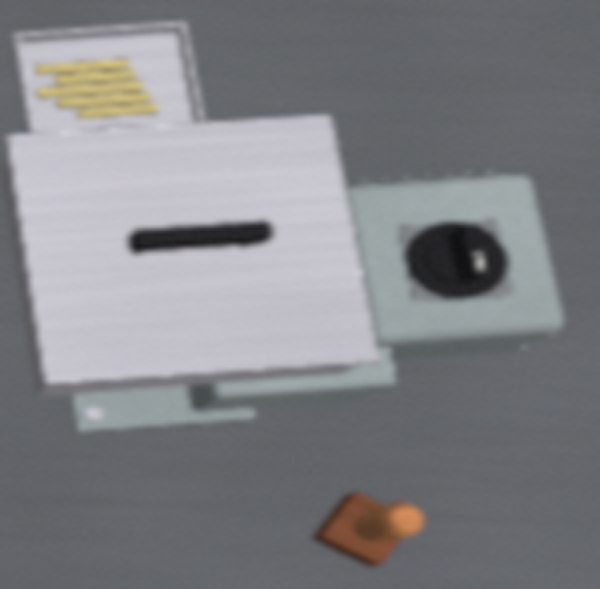

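```bash
cat >> h.py <<'E'
import json,os
np.set_printoptions(precision=4,suppress=True)
def log():
    o=status.get_obs()
    with open('log.jsonl','a') as f: f.write(json.dumps([list(map(float,o['q'])),list(map(float,o['position'])),list(map(float,o['tool_rot']))])+'\n')
    return o
def tilt(yaw,th=0,axis_y=True):
    # tool rotation: x at yaw (deg), z down, then tilted about tool y by th deg
    y=np.radians(yaw); x=np.array([np.cos(y),np.sin(y),0]); z=np.array([0,0,-1.]); yy=np.cross(z,x)
    return Ro.from_matrix(np.c_[x,yy,z])*Ro.from_euler('y',th,degrees=True)
def plan(g,yaw,th=0,G=.164):
    """target grasp point g; prints turn units (tool frame) and shift units after turning / now"""
    o=log(); R0=Ro.from_quat(o['tool_rot']); p0=o['position']; R1=tilt(yaw,th); p1=np.array(g)-R1.apply([0,0,G])
    rv=(R0.inv()*R1).as_rotvec(degrees=True)/8
    g0=p0+R0.apply([0,0,G])
    print('t',round(o['time'],2),'grasp now',g0,'yaw',np.degrees(np.arctan2(*R0.as_matrix()[1::-1,0])),'w',o['grip_width'],'F',o['ft_force'])
    print(' turn units',rv,' shift now-frame',R0.inv().apply(p1-p0)/.025,' shift target-frame',R1.inv().apply(p1-p0)/.025)
E
python3 - <<'E'
from h import *
o=log(); i=eyes.camera_info('wrist'); C=-np.array(i['R']).T@np.array(i['t']); R0=Ro.from_quat(o['tool_rot'])
print('cam in tool',R0.inv().apply(C-o['position']), 'r,z',np.hypot(*o['position'][:2]))
plan([.577,.055,.15],89)
plan([.577,.055,.15],-91)
E
```

```text
cam in tool [-0.0001 -0.0719  0.0205] r,z 0.6247407522867747
t 0.15 grasp now [0.2337 0.5791 0.24  ] yaw 68.01008158517655 w 0.08664998347713519 F [ 0.145   0.1148 -0.31  ]
 turn units [-0.0045  0.0114 -2.6237]  shift now-frame [-14.3015  20.5826   3.6163]  shift target-frame [-20.7305  14.0908   3.5991]
t 0.15 grasp now [0.2337 0.5791 0.24  ] yaw 68.01008158517655 w 0.08664998347713519 F [ 0.145   0.1148 -0.31  ]
 turn units [ 0.016   0.0063 19.8763]  shift now-frame [-14.3015  20.5826   3.6163]  shift target-frame [ 20.7305 -14.0908   3.5991]
```

>>> {"name": "step_arm", "arguments": {"steps": [[-1,0,0,0,0,0,1],[-1,0,0,0,0,0,1],[-1,0,0,0,0,0,1],[-1,0,0,0,0,0,1],[-1,0,0,0,0,0,1],[-1,0,0,0,0,0,1],[-1,0,0,0,0,0,1],[-1,0,0,0,0,0,1],[-1,0,0,0,0,0,1],[-1,0,0,0,0,0,1]], "squeeze": 25}}

```text
time: 1.15
position: [0.2339, 0.5794, 0.4043]
tool_rot: [0.994, -0.107, -0.0, 0.0]
ft_force: [-0.1, 0.1, -1.0]
grip_width: 0.087
```

>>> {"name": "step_arm", "arguments": {"steps": [[-1,0,0,0,0,0,1],[-1,0,0,0,0,0,1],[-1,0,0,0,0,0,1],[-1,0,0,0,0,0,1],[-1,0,0,0,0,0,1],[-1,0,0,0,0,0,1],[-1,0,0,0,0,0,1],[-1,0,0,0,0,0,1],[-1,0,0,0,0,0,1],[-1,0,0,0,0,0,0.88]]}}

```text
time: 2.15
position: [0.2339, 0.5794, 0.4043]
tool_rot: [-0.699, 0.715, -0.0, -0.001]
ft_force: [0.0, -1.0, -0.6]
grip_width: 0.0871
```

Run:
```python
from h import *
plan([.577,.055,.12],-91)
```

```text
t 2.15 grasp now [0.2338 0.5792 0.2403] yaw -91.33543588376 w 0.08705450634511805 F [ 0.0308 -0.9928 -0.6056]
 turn units [ 0.0038 -0.0064 -0.0419]  shift now-frame [ 20.6459 -14.2123   4.8228]  shift target-frame [ 20.7331 -14.0886   4.8119]
```

>>> {"name": "step_arm", "arguments": {"steps": [[-1,1,-0.7,0,0,0,0],[-1,1,-0.7,0,0,0,0],[-1,1,-0.7,0,0,0,0],[-1,1,-0.7,0,0,0,0],[-1,1,-0.7,0,0,0,0],[-1,1,-0.7,0,0,0,0],[-1,1,-0.7,0,0,0,0],[-1,1,-0.7,0,0,0,0],[-1,1,-0.7,0,0,0,0],[-1,1,-0.7,0,0,0,0]]}}

```text
time: 3.15
position: [0.4049, 0.3253, 0.4046]
tool_rot: [-0.701, 0.713, 0.0, -0.0]
ft_force: [0.9, -0.7, -0.9]
grip_width: 0.0869
```

>>> {"name": "step_arm", "arguments": {"steps": [[-1,1,-0.7,0,0,0,0],[-1,1,-0.7,0,0,0,0],[-1,1,-0.7,0,0,0,0],[-1,1,-0.7,0,0,0,0],[-1,1,-0.7,0,0,0,0],[-1,1,-0.7,0,0,0,0],[-1,1,-0.7,0,0,0,0],[-1,1,-0.7,0,0,0,0],[-1,1,-0.7,0,0,0,0],[-1,0.6,-0.2,0,0,0,0]]}}

```text
time: 4.15
position: [0.5641, 0.0816, 0.4046]
tool_rot: [-0.7, 0.714, -0.001, 0.0]
ft_force: [-0.5, 0.2, 0.1]
grip_width: 0.0872
```

Run:
```python
from h import *
plan([.577,.055,.12],-91)
p,d,i=snap('wrist','w1'); snap('top','top1'); snap('side','side1')
```

```text
t 4.15 grasp now [0.5643 0.0816 0.2406] yaw -91.12720216230366 w 0.08720342604299186 F [-0.5111  0.2254  0.0926]
 turn units [-0.009  -0.0028 -0.0159]  shift now-frame [ 1.053  -0.5318  4.8239]  shift target-frame [ 1.0561 -0.5355  4.8228]
```

View pics/w1.png

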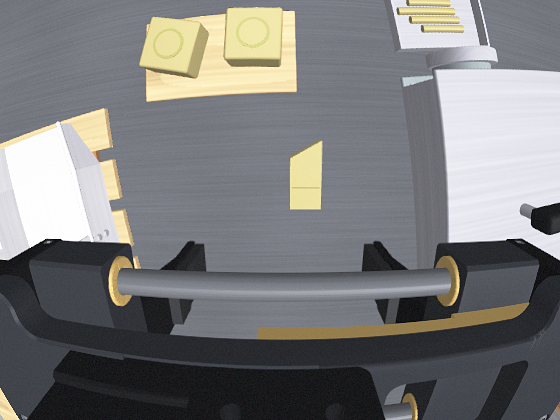

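View pics/top1.png

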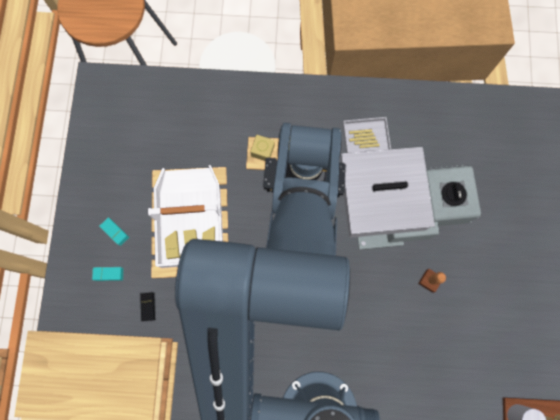

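The wrist view shows the bench offcut at (290–322, 142–210), with the slant at its far end. I cast that contour onto z = 27 mm.

```bash
cat >> h.py <<'E'
def wray(uv,info,z):
    K,R,t=[np.array(info[k]) for k in 'KRt']; uv=np.atleast_2d(uv).astype(float)
    a=(uv-[K[0,2],K[1,2]])/K[0,0]; th=np.linalg.norm(a,axis=1); s=np.where(th>1e-9,np.sin(th)/np.maximum(th,1e-9),1)
    v=np.c_[a*s[:,None],np.cos(th)]@R; C=-R.T@t
    return C+v*((z-C[2])/v[:,2])[:,None]
def comps(p,lo,hi,mn=300):
    h=cv2.cvtColor(p,cv2.COLOR_RGB2HSV); m=cv2.inRange(h,np.array(lo),np.array(hi))
    cs,_=cv2.findContours(m,cv2.RETR_EXTERNAL,cv2.CHAIN_APPROX_NONE); return [c[:,0] for c in cs if cv2.contourArea(c)>mn]
E
python3 - <<'E'
from h import *
p,d,i=load('w1'); print(cv2.cvtColor(p,cv2.COLOR_RGB2HSV)[180,306])
for c in comps(p,(20,70,120),(40,255,255)):
    if 280<c[:,0].mean()<330 and 130<c[:,1].mean()<220:
        P=wray(c,i,.027); print(rectof(P), P.min(0),P.max(0))
        print(wray(cv2.approxPolyDP(c[:,None],4,True)[:,0],i,.027))
E
```

```text
[ 26  78 238]
(array([0.5811, 0.0575]), array([35.7058, 76.9436]), 88.8863296508789) [0.5423 0.0397 0.027 ] [0.6192 0.0759 0.027 ]
[[0.6192 0.0408 0.027 ]
 [0.6019 0.074  0.027 ]
 [0.5429 0.0749 0.027 ]
 [0.5423 0.0407 0.027 ]]
```

Run:
```python
from h import *
plan([.576,.0755,.022],-91)
```

```text
t 4.3 grasp now [0.562  0.0832 0.2404] yaw -91.13208689320746 w 0.08722643246916999 F [-0.2185  1.1464 -0.3302]
 turn units [ 0.0115  0.0047 -0.0165]  shift now-frame [ 0.2997 -0.5698  8.733 ]  shift target-frame [ 0.2952 -0.555   8.7341]
```

>>> {"name": "step_arm", "arguments": {"steps": [[-1,0.3,-0.6,1,0,0,0],[-1,0,0,1,0,0,0],[-1,0,0,1,0,0,0],[-1,0,0,1,0,0,0],[-1,0,0,1,0,0,0],[-1,0,0,1,0,0,0],[-1,0,0,1,0,0,0],[-1,0,0,0.5,0,0,0],[-1,0,0,0,0,0,0],[-1,0,0,0,0,0,0]]}}

```text
time: 5.3
position: [0.5775, 0.0765, 0.2178]
tool_rot: [-0.701, 0.713, -0.0, 0.0]
ft_force: [-0.6, 0.1, 0.6]
grip_width: 0.0866
```

Run:
```python
from h import *
plan([.576,.0755,.022],-91)
snap('wrist','w2')
```

```text
t 5.3 grasp now [0.5775 0.0765 0.0538] yaw -90.98278157442671 w 0.08660007427825736 F [-0.5725  0.0684  0.5539]
 turn units [-0.0033  0.0009  0.0022]  shift now-frame [0.0396 0.0584 1.2733]  shift target-frame [0.0395 0.0578 1.2733]
```

View pics/w2.png

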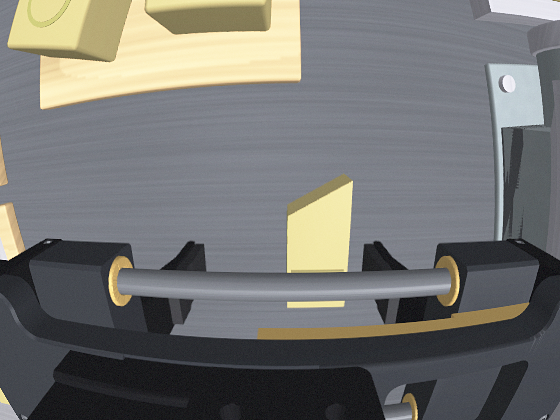

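The strip is between the jaws, nearer the right finger, as intended. I go down and close.

>>> {"name": "step_arm", "arguments": {"steps": [[-1,0,0,0.6,0,0,0],[-1,0,0,0.6,0,0,0],[-1,0,0,0,0,0,0],[0,0,0,0,0,0,0],[1,0,0,0,0,0,0],[1,0,0,0,0,0,0],[1,0,0,0,0,0,0],[1,0,0,0,0,0,0],[1,0,0,0,0,0,0],[1,0,0,0,0,0,0]]}}

```text
time: 6.35
position: [0.5775, 0.0757, 0.1874]
tool_rot: [-0.701, 0.713, -0.0, 0.0]
ft_force: [-0.0, -0.7, -0.0]
grip_width: 0.0391
```

>>> {"name": "step_arm", "arguments": {"steps": [[1,0,0,0,0,0,0],[1,0,0,0,0,0,0],[1,0,0,-1,0,0,0],[1,0,0,-1,0,0,0],[1,0,0,-1,0,0,0],[1,0,0,-1,0,0,0],[1,0,0,-1,0,0,0],[1,0,0,-1,0,0,0],[1,0,0,0,0,0,0],[1,0,0,0,0,0,0]]}}

```text
time: 7.35
position: [0.5772, 0.0758, 0.3372]
tool_rot: [-0.701, 0.713, -0.0, 0.0]
ft_force: [-0.1, 0.5, -0.8]
grip_width: 0.0351
```

Run:
```python
from h import *
c,s=np.cos(np.radians(7.4)),np.sin(np.radians(7.4))
pan=np.array([.5054,.3916]); X=pan+np.array([c,s])*.062; print(X)
plan([*X,.19],-82.6)
plan([*X,.044],-82.6)
snap('wrist','w3')
```

```text
[0.5669 0.3996]
t 7.35 grasp now [0.5772 0.0759 0.1732] yaw -91.03118911121553 w 0.0350899027214319 F [-0.1133  0.45   -0.8433]
 turn units [-0.0017  0.0006 -1.0539]  shift now-frame [-12.9404   0.6458  -0.6706]  shift target-frame [-12.8952  -1.2584  -0.6718]
t 7.35 grasp now [0.5772 0.0759 0.1732] yaw -91.03118911121553 w 0.0350899027214319 F [-0.1133  0.45   -0.8433]
 turn units [-0.0017  0.0006 -1.0539]  shift now-frame [-12.9398   0.6471   5.1694]  shift target-frame [-12.8952  -1.2584   5.1682]
```

View pics/w3.png

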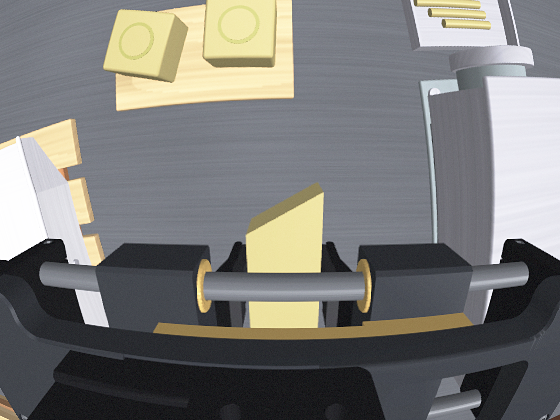

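>>> {"name": "step_arm", "arguments": {"steps": [[1,-0.7,0,-0.7,0,0,-1],[1,-1,-0.1,0,0,0,-0.05],[1,-1,-0.1,0,0,0,0],[1,-1,-0.1,0,0,0,0],[1,-1,-0.1,0,0,0,0],[1,-1,-0.1,0,0,0,0],[1,-1,-0.1,0,0,0,0],[1,-1,-0.1,0,0,0,0],[1,-1,-0.1,0,0,0,0],[1,-1,-0.1,0,0,0,0]]}}

```text
time: 8.4
position: [0.5708, 0.3201, 0.3522]
tool_rot: [0.751, -0.66, -0.001, 0.002]
ft_force: [0.2, -0.8, -0.9]
grip_width: 0.0352
```

>>> {"name": "step_arm", "arguments": {"steps": [[1,-1,-0.1,0,0,0,0],[1,-1,-0.1,0,0,0,0],[1,-0.8,-0.1,0,0,0,0],[1,-0.4,0,0,0,0,0],[1,0,0,0,0,0,0],[1,0,0,0,0,0,0],[1,0,0,0,0,0,0],[1,0,0,0,0,0,0],[1,0,0,0,0,0,0],[1,0,0,0,0,0,0]]}}

```text
time: 9.4
position: [0.5688, 0.3991, 0.355]
tool_rot: [0.751, -0.66, 0.0, -0.0]
ft_force: [0.3, 0.8, 0.1]
grip_width: 0.0355
```

Run:
```python
from h import *
plan([.5669,.3996,.044],-82.6)
snap('wrist','w4')
```

```text
t 9.4 grasp now [0.5688 0.3991 0.191 ] yaw -82.67006851177713 w 0.03547471410660777 F [0.2649 0.829  0.0526]
 turn units [-0.0018  0.0003 -0.0088]  shift now-frame [-0.0294  0.0743  5.8802]  shift target-frame [-0.0297  0.0729  5.8802]
```

View pics/w4.png

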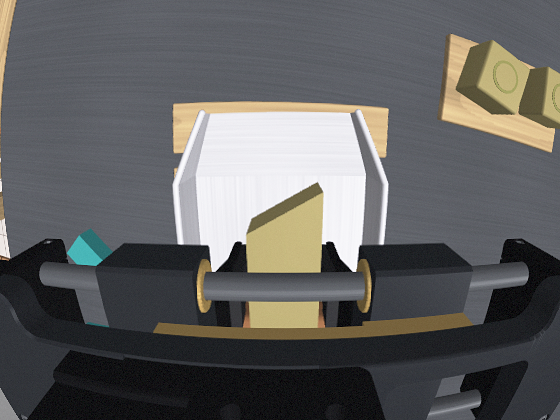

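>>> {"name": "step_arm", "arguments": {"steps": [[1,0,0.35,0,0,0,0],[1,0,0,1,0,0,0],[1,0,0,1,0,0,0],[1,0,0,1,0,0,0],[1,0,0,1,0,0,0],[1,0,0,0.8,0,0,0],[1,0,0,0.5,0,0,0],[1,0,0,0.4,0,0,0],[1,0,0,0,0,0,0],[1,0,0,0,0,0,0]]}}

```text
time: 10.45
position: [0.5602, 0.3987, 0.2129]
tool_rot: [0.751, -0.66, 0.0, -0.001]
ft_force: [0.1, 0.5, -0.8]
grip_width: 0.0348
```

Run:
```python
from h import *
plan([.56,.3996,.044],-82.6)
```

```text
t 10.45 grasp now [0.5603 0.3988 0.0489] yaw -82.62449158205685 w 0.03479390340079077 F [ 0.1376  0.5486 -0.7822]
 turn units [-0.0078  0.0027 -0.0031]  shift now-frame [-0.0371  0.0015  0.1957]  shift target-frame [-0.0371  0.0013  0.1957]
```

>>> {"name": "step_arm", "arguments": {"steps": [[1,0,0,0.15,0,0,0],[1,0,0,0,0,0,0],[0,0,0,0,0,0,0],[-0.3,0,0,0,0,0,0],[-0.3,0,0,0,0,0,0],[-0.3,0,0,0,0,0,0],[-0.3,0,0,-1,0,0,0],[-0.3,0,0,-1,0,0,0],[-0.3,0,0,-1,0,0,0],[-0.3,0,0,-1,0,0,0]]}}

```text
time: 11.45
position: [0.5599, 0.3984, 0.3094]
tool_rot: [0.751, -0.66, -0.0, 0.0]
ft_force: [0.4, -1.0, -0.1]
grip_width: 0.0566
```

>>> {"name": "step_arm", "arguments": {"steps": [[-0.5,0,0,-1,0,0,0],[-0.5,0,0,-1,0,0,0],[-0.5,0,0,-1,0,0,0],[-0.5,0,0,-1,0,0,0],[-1,0,0,-1,0,0,0],[-1,0,0,0,0,0,0],[-1,0,0,0,0,0,0],[-1,0,0,0,0,0,0],[-1,0,0,0,0,0,0],[-1,0,0,0,0,0,0]]}}

```text
time: 12.45
position: [0.5598, 0.3984, 0.432]
tool_rot: [0.751, -0.66, -0.001, 0.001]
ft_force: [-0.3, -0.2, 0.5]
grip_width: 0.0864
```

Run:
```python
from h import *
plan([.5816,-.145,.30],8.3)
plan([.5816,-.145,.30],188.3)
snap('wrist','w5');snap('side','side5')
```

```text
t 12.45 grasp now [0.5594 0.3982 0.268 ] yaw -82.63591502440157 w 0.08641202075799025 F [-0.3241 -0.1702  0.5042]
 turn units [  0.0194   0.0096 -11.367 ]  shift now-frame [21.6681  1.9246 -1.2576]  shift target-frame [-2.275  21.6327 -1.282 ]
t 12.45 grasp now [0.5594 0.3982 0.268 ] yaw -82.63591502440157 w 0.08641202075799025 F [-0.3241 -0.1702  0.5042]
 turn units [ 0.0095 -0.0193 11.133 ]  shift now-frame [21.6681  1.9246 -1.2576]  shift target-frame [  2.275  -21.6327  -1.282 ]
```

View pics/w5.png

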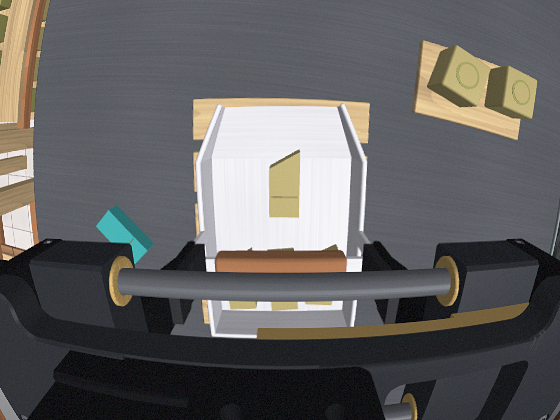

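View pics/side5.png

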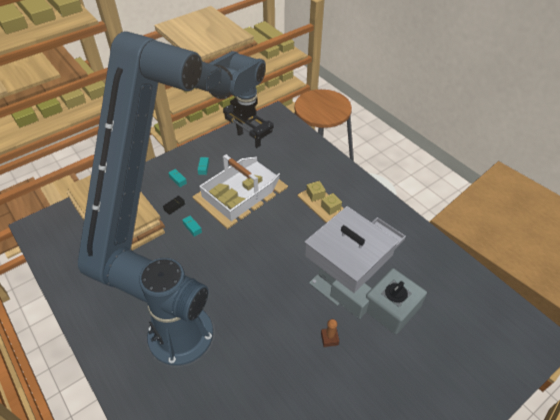

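All four offcuts lie in the pan. Next is the lid.

>>> {"name": "step_arm", "arguments": {"steps": [[-1,0,0,-0.2,0,0,-1],[-1,0,0,-0.2,0,0,-1],[-1,0,0,-0.2,0,0,-1],[-1,0,0,-0.2,0,0,-1],[-1,0,0,-0.2,0,0,-1],[-1,0,0,-0.2,0,0,-1],[-1,0,0,0,0,0,-1],[-1,0,0,0,0,0,-1],[-1,0,0,0,0,0,-1],[-1,0,0,0,0,0,-1]]}}

```text
time: 13.55
position: [0.5599, 0.3985, 0.4632]
tool_rot: [1.0, -0.02, -0.0, 0.0]
ft_force: [-0.0, 0.8, -0.4]
grip_width: 0.0873
```

>>> {"name": "step_arm", "arguments": {"steps": [[-1,0,0,0,0,0,-1],[-1,0,0.6,0,0,0,-0.37],[-1,-0.1,1,0,0,0,0],[-1,-0.1,1,0,0,0,0],[-1,-0.1,1,0,0,0,0],[-1,-0.1,1,0,0,0,0],[-1,-0.1,1,0,0,0,0],[-1,-0.1,1,0,0,0,0],[-1,-0.1,1,0,0,0,0],[-1,-0.1,1,0,0,0,0]]}}

```text
time: 14.55
position: [0.5705, 0.1818, 0.4634]
tool_rot: [0.997, 0.073, -0.0, 0.0]
ft_force: [0.0, -1.3, 0.7]
grip_width: 0.0869
```

>>> {"name": "step_arm", "arguments": {"steps": [[-1,-0.1,1,0,0,0,0],[-1,-0.1,1,0,0,0,0],[-1,-0.1,1,0,0,0,0],[-1,-0.1,1,0,0,0,0],[-1,-0.1,1,0,0,0,0],[-1,-0.1,1,0,0,0,0],[-1,-0.1,1,0,0,0,0],[-1,-0.1,0.6,0,0,0,0],[-1,-0.1,0,0,0,0,0],[-1,0,0,0,0,0,0]]}}

```text
time: 15.55
position: [0.5754, -0.0082, 0.4633]
tool_rot: [0.997, 0.072, -0.0, -0.001]
ft_force: [0.6, 0.2, 0.1]
grip_width: 0.0871
```

Run:
```python
from h import *
plan([.5816,-.145,.209],8.3)
snap('wrist','w6')
```

```text
t 15.55 grasp now [ 0.5753 -0.0081  0.2993] yaw 8.293738771542044 w 0.08705360883464477 F [0.6306 0.2013 0.1248]
 turn units [-0.0077  0.0048 -0.0008]  shift now-frame [-0.5409  5.4533  3.6081]  shift target-frame [-0.5439  5.4494  3.6135]
```

View pics/w6.png

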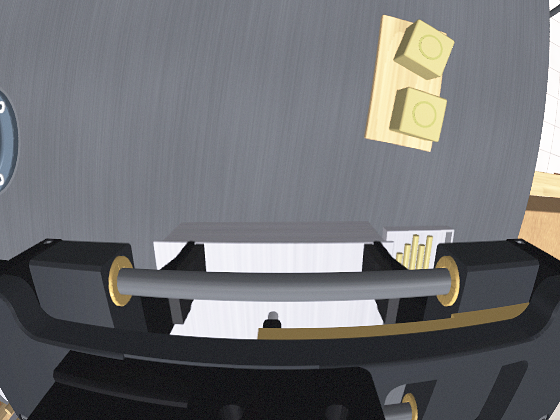

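>>> {"name": "step_arm", "arguments": {"steps": [[-1,-0.1,1,0,0,0,0],[-1,-0.1,1,0,0,0,0],[-1,-0.1,1,0,0,0,0],[-1,-0.1,1,0,0,0,0],[-1,-0.1,1,0,0,0,0],[-1,0,0.45,0,0,0,0],[-1,0,0,0,0,0,0],[-1,0,0,1,0,0,0],[-1,0,0,0.5,0,0,0],[-1,0,0,0,0,0,0]], "squeeze": 40}}

```text
time: 16.6
position: [0.5825, -0.1435, 0.4237]
tool_rot: [0.997, 0.073, -0.003, -0.002]
ft_force: [-0.6, 0.1, 0.1]
grip_width: 0.0869
```

Run:
```python
from h import *
plan([.5816,-.145,.209],8.3)
p,d,i=snap('side','s7'); 
cv2.imwrite('pics/s7c.png',cv2.resize(p[150:330,270:450],None,fx=3.3,fy=3.3)[:,:,::-1])
```

```text
t 16.6 grasp now [ 0.5816 -0.143   0.2597] yaw 8.412004420223202 w 0.08685697881371268 F [-0.6334  0.0817  0.1057]
 turn units [-0.0257  0.0342  0.0139]  shift now-frame [-0.0341  0.0622  2.028 ]  shift target-frame [-0.0436  0.055   2.028 ]
```

View pics/s7c.png

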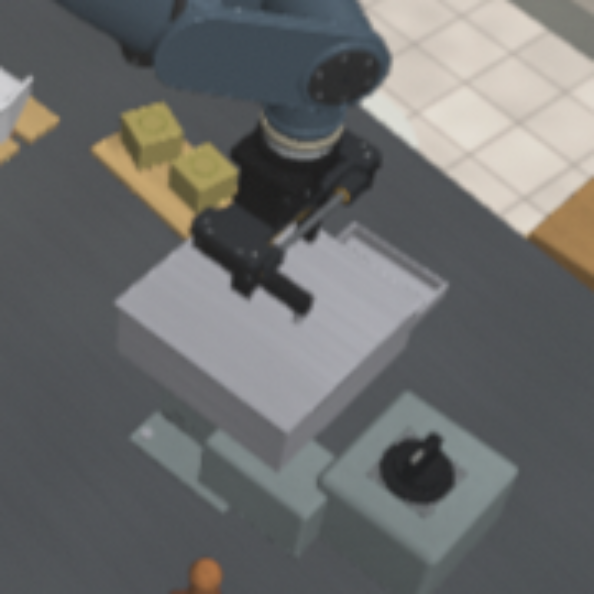

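>>> {"name": "step_arm", "arguments": {"steps": [[-1,0,0,0.7,0,0,0],[-1,0,0,0.7,0,0,0],[-1,0,0,0.6,0,0,0],[-1,0,0,0,0,0,0],[0,0,0,0,0,0,0],[1,0,0,0,0,0,0],[1,0,0,0,0,0,0],[1,0,0,0,0,0,0],[1,0,0,0,0,0,0],[1,0,0,0,0,0,0]]}}

```text
time: 17.65
position: [0.5832, -0.1451, 0.3762]
tool_rot: [0.997, 0.073, 0.0, 0.0]
ft_force: [-0.3, 0.9, 0.2]
grip_width: 0.0473
```

>>> {"name": "step_arm", "arguments": {"steps": [[1,0,0,0,0,0,0],[1,0,0,0,0,0,0],[1,0,0,-0.3,0,0,0],[1,0,0,-0.5,0,0,0],[1,0,0,-0.7,0,0,0],[1,0,0,-1,0,0,0],[1,0,0,-1,0,0,0],[1,0,0,-0.5,0,0,0],[1,0,0,0,0,0,0],[1,0,0,0,0,0,0]]}}

```text
time: 18.65
position: [0.5827, -0.1449, 0.4753]
tool_rot: [0.997, 0.073, -0.001, -0.0]
ft_force: [0.8, -0.9, -4.7]
grip_width: 0.0157
```

Run:
```python
from h import *
plan([.46,.12,.275],8.3)
snap('side','s8');snap('wrist','w8')
```

```text
t 18.65 grasp now [ 0.5825 -0.1448  0.3113] yaw 8.3296923980983 w 0.015672736248382006 F [ 0.8012 -0.9438 -4.7144]
 turn units [-0.0057  0.0097  0.0037]  shift now-frame [ -3.3203 -11.196    1.4655]  shift target-frame [ -3.3281 -11.1955   1.452 ]
```

View pics/s8.png

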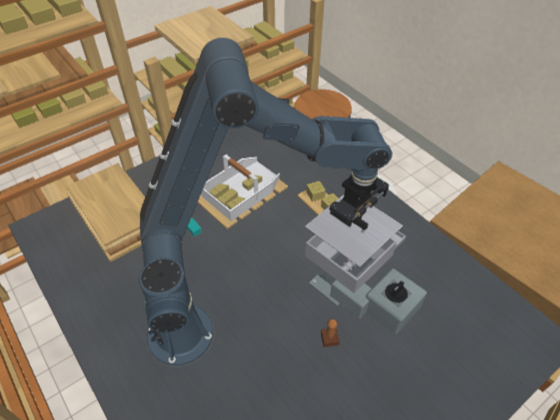

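View pics/w8.png

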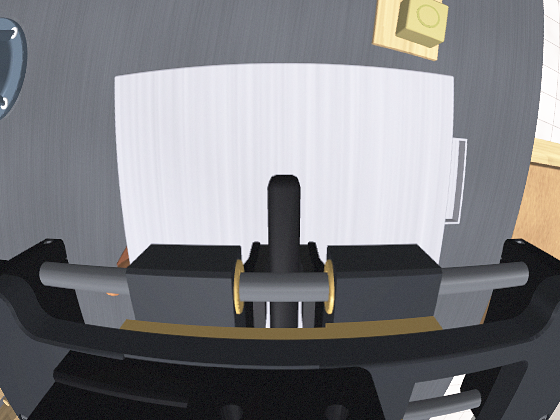

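>>> {"name": "step_arm", "arguments": {"steps": [[1,-0.3,-1,0,0,0,0],[1,-0.3,-1,0,0,0,0],[1,-0.3,-1,0,0,0,0],[1,-0.3,-1,0,0,0,0],[1,-0.3,-1,0,0,0,0],[1,-0.3,-1,0,0,0,0],[1,-0.3,-1,0,0,0,0],[1,-0.3,-1,0,0,0,0],[1,-0.3,-1,0,0,0,0],[1,-0.3,-1,0,0,0,0]]}}

```text
time: 19.75
position: [0.4719, 0.0923, 0.4748]
tool_rot: [0.997, 0.073, -0.001, -0.0]
ft_force: [-0.3, 0.6, -3.7]
grip_width: 0.0157
```

>>> {"name": "step_arm", "arguments": {"steps": [[1,-0.3,-1,0,0,0,0],[1,0,-0.2,0.5,0,0,0],[1,0,0,1,0,0,0],[1,0,0,1,0,0,0],[1,0,0,1,0,0,0],[1,0,0,1,0,0,0],[1,0,0,1,0,0,0],[1,0,0,1,0,0,0],[1,0,0,0.5,0,0,0],[1,0,0,0.5,0,0,0]]}}

```text
time: 20.75
position: [0.4606, 0.1199, 0.2867]
tool_rot: [0.997, 0.073, -0.001, -0.0]
ft_force: [0.1, -0.6, -3.7]
grip_width: 0.0156
```

>>> {"name": "step_arm", "arguments": {"steps": [[1,0,0,0.5,0,0,0],[1,0,0,0.5,0,0,0],[1,0,0,0.5,0,0,0],[1,0,0,0.5,0,0,0],[1,0,0,0,0,0,0],[1,0,0,0,0,0,0],[1,0,0,0,0,0,0],[1,0,0,0,0,0,0],[1,0,0,0,0,0,0],[1,0,0,0,0,0,0]]}}

```text
time: 21.75
position: [0.461, 0.12, 0.2389]
tool_rot: [0.997, 0.073, 0.0, 0.0]
ft_force: [0.1, -0.2, -2.8]
grip_width: 0.0154
```

Run:
```python
from h import *
plan([.46,.12,.046],8.3)
snap('wrist','w9')
```

```text
t 21.75 grasp now [0.4612 0.12   0.0749] yaw 8.333207918040596 w 0.015449359708173283 F [ 0.1225 -0.2368 -2.8288]
 turn units [ 0.0007 -0.0056  0.0042]  shift now-frame [-0.0414 -0.0061  1.1554]  shift target-frame [-0.0405 -0.0059  1.1554]
```

View pics/w9.png

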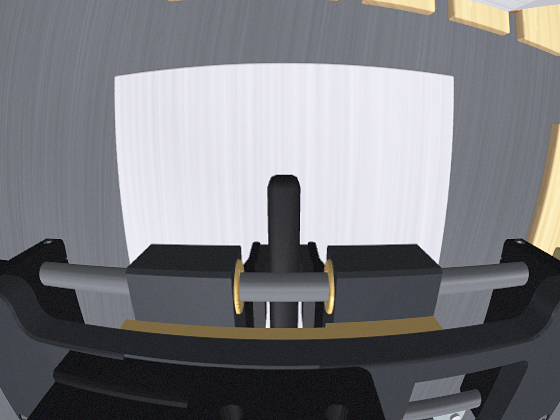

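Clear bench all round. I lower the last 28 mm gently and release.

>>> {"name": "step_arm", "arguments": {"steps": [[1,0,0,0.3,0,0,0],[1,0,0,0.3,0,0,0],[1,0,0,0.3,0,0,0],[1,0,0,0.1,0,0,0],[1,0,0,0.1,0,0,0],[1,0,0,0.05,0,0,0],[1,0,0,0,0,0,0],[1,0,0,0,0,0,0],[1,0,0,0,0,0,0],[1,0,0,0,0,0,0]]}}

```text
time: 22.8
position: [0.4609, 0.1199, 0.2149]
tool_rot: [0.997, 0.073, 0.002, 0.0]
ft_force: [-7.2, -0.7, 52.7]
grip_width: 0.0158
```

>>> {"name": "step_arm", "arguments": {"steps": [[1,0,0,-0.2,0,0,0],[1,0,0,0,0,0,0],[0.4,0,0,0,0,0,0],[-0.2,0,0,0,0,0,0],[-0.2,0,0,0,0,0,0],[-0.2,0,0,0,0,0,0],[-0.2,0,0,-1,0,0,0],[-0.2,0,0,-1,0,0,0],[-0.2,0,0,-1,0,0,0],[-0.2,0,0,-1,0,0,0]]}}

```text
time: 23.8
position: [0.4608, 0.12, 0.3154]
tool_rot: [0.997, 0.073, -0.0, -0.0]
ft_force: [0.5, -0.6, -0.5]
grip_width: 0.0519
```

Run:
```python
from h import *
plan([.5054,.3916,.30],187.4)
p,d,i=snap('wrist','w10')
snap('top','top10')
# fit kinematics
from scipy.optimize import least_squares
L=[json.loads(l) for l in open('log.jsonl')]
q=np.array([l[0] for l in L]);P=np.array([l[1] for l in L])
r=np.hypot(P[:,0],P[:,1]); a=q[:,1];b=a+q[:,2];c=b+q[:,4]
print('yaw chk',np.degrees(np.arctan2(P[:,1],P[:,0])-q[:,0]), q[:,3])
def f(x): 
    a0,h,l1,l2,e,dd=x
    return np.r_[a0+l1*np.sin(a)+l2*np.sin(b)+e*np.cos(b)+dd*np.sin(c)-r, h+l1*np.cos(a)+l2*np.cos(b)-e*np.sin(b)+dd*np.cos(c)-P[:,2]]
s=least_squares(f,[0,.3,.4,.4,0,.1]); print(s.x,np.abs(s.fun).max(),len(L))
print(q[-3:])
```

```text
t 23.8 grasp now [0.4606 0.12   0.1514] yaw 8.329791214364807 w 0.05189223988390344 F [ 0.4864 -0.6493 -0.4893]
 turn units [ -0.0097  -0.0013 -22.3838]  shift now-frame [  3.3344 -10.4927  -5.9468]  shift target-frame [-3.1688 10.5447 -5.9452]
yaw chk [10.2345 10.2345 10.2345 10.2329 11.2259 11.2698 10.9871 10.993  10.993
  9.1918  9.2908  9.2968  9.2968 11.1313 10.6682 10.6515 13.4741 13.4809] [ 0.      0.      0.     -0.     -0.0004  0.0007  0.0002  0.0001  0.0001
 -0.      0.     -0.     -0.      0.0008  0.0005 -0.0001  0.      0.    ]
[0.0135 0.1982 0.5815 0.3893 0.1091 0.0471] 0.0011673407746197462 18
[[-0.4297  0.4234  1.4095 -0.0001  1.3102 -0.5751]
 [ 0.0195  0.6224  1.9362  0.      0.5822 -0.126 ]
 [ 0.0194  0.4744  1.8867  0.      0.7813 -0.126 ]]
```

View pics/w10.png

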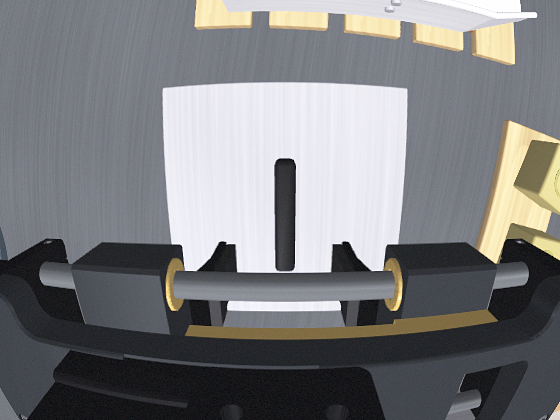

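View pics/top10.png

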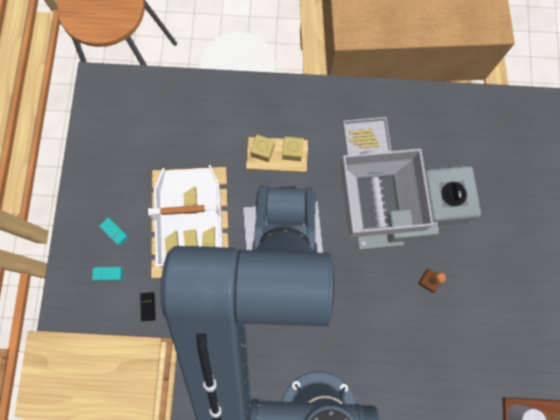

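```bash
cat > kin.py <<'E'
from h import *
from scipy.optimize import least_squares
L=[json.loads(l) for l in open('log.jsonl')]
q=np.array([l[0] for l in L]);P=np.array([l[1] for l in L])
a=q[:,1];b=a+q[:,2];c=b+q[:,4]
def fk(x,a,b,c):
    a0,h,l1,l2,e,dd,off=x
    return a0+l1*np.sin(a)+l2*np.sin(b)+e*np.cos(b)+dd*np.sin(c), h+l1*np.cos(a)+l2*np.cos(b)-e*np.sin(b)+dd*np.cos(c)
def f(x):
    r,z=fk(x,a,b,c); X=r*np.cos(q[:,0])-x[6]*np.sin(q[:,0]);Y=r*np.sin(q[:,0])+x[6]*np.cos(q[:,0])
    return np.r_[X-P[:,0],Y-P[:,1],z-P[:,2],(x[5]-.1)*1e-3]
s=least_squares(f,[0,.3,.4,.4,0,.1,.11])
if __name__=='__main__':
    print(s.x,np.abs(s.fun).max(),len(L))
    def ik(r,z,cc):
        best=None
        for a0 in(0,.5,1):
          for b0 in (1.5,2,2.5):
            g=lambda v:np.array(fk(s.x,v[0],v[1],cc))-[r,z]
            t=least_squares(g,[a0,b0]); 
            q2,q3,q5=t.x[0],t.x[1]-t.x[0],cc-t.x[1]
            if np.abs(t.fun).max()<1e-4 and -.75<q2<2.2 and .22<q3<2.44: return np.round([q2,q3,q5],2)
        return None
    for sgn,lab in((1,'toward'),(-1,'away')):
      for th in (0,30,50,65,70):
        t=np.radians(th); u=-sgn # pour direction in r: toward robot => -1
        for rl in (.50,.55,.60,.65):
            zl=.20 if th>20 else .25
            lx=.145*np.cos(t)-.102*np.sin(t); lz=-.145*np.sin(t)-.102*np.cos(t)
            rb=rl-u*lx; zb=zl-lz; rf=rb+u*.164*np.sin(t); zf=zb+.164*np.cos(t)
            print(lab,th,rl,'flange',round(rf,3),round(zf,3),ik(rf,zf,np.pi-sgn*t))
E
python3 kin.py
```

```text
[-0.      0.2735  0.588   0.3917  0.1141  0.1226  0.111 ] 8.108835494131765e-05 18
toward 0 0.5 flange 0.645 0.516 [0.47 1.21 1.46]
toward 0 0.55 flange 0.695 0.516 [0.56 1.07 1.52]
toward 0 0.6 flange 0.745 0.516 [0.64 0.91 1.59]
toward 0 0.65 flange 0.795 0.516 [0.73 0.73 1.68]
toward 30 0.5 flange 0.493 0.503 [0.18 1.75 0.69]
toward 30 0.55 flange 0.543 0.503 [0.25 1.65 0.72]
toward 30 0.6 flange 0.593 0.503 [0.33 1.53 0.76]
toward 30 0.65 flange 0.643 0.503 [0.4  1.42 0.8 ]
toward 50 0.5 flange 0.389 0.482 [0.03 2.08 0.15]
toward 50 0.55 flange 0.439 0.482 [0.11 1.99 0.17]
toward 50 0.6 flange 0.489 0.482 [0.19 1.89 0.19]
toward 50 0.65 flange 0.539 0.482 [0.26 1.79 0.22]
toward 65 0.5 flange 0.32 0.444 [ 0.05  2.35 -0.39]
toward 65 0.55 flange 0.37 0.444 [ 0.12  2.26 -0.37]
toward 65 0.6 flange 0.42 0.444 [ 0.19  2.16 -0.34]
toward 65 0.65 flange 0.47 0.444 [ 0.25  2.06 -0.3 ]
toward 70 0.5 flange 0.3 0.427 None
toward 70 0.55 flange 0.35 0.427 [ 0.17  2.35 -0.6 ]
toward 70 0.6 flange 0.4 0.427 [ 0.22  2.25 -0.55]
toward 70 0.65 flange 0.45 0.427 [ 0.28  2.14 -0.5 ]
away 0 0.5 f
[... 219 characters left out ...]
 1.84]
away 30 0.55 flange 0.557 0.503 [0.46 1.32 1.89]
away 30 0.6 flange 0.607 0.503 [0.53 1.19 1.94]
away 30 0.65 flange 0.657 0.503 [0.61 1.04 2.01]
away 50 0.5 flange 0.611 0.482 [0.62 1.15 2.24]
away 50 0.55 flange 0.661 0.482 [0.7  0.99 2.32]
away 50 0.6 flange 0.711 0.482 [0.79 0.82 2.41]
away 50 0.65 flange 0.761 0.482 [0.89 0.61 2.52]
away 65 0.5 flange 0.68 0.444 [0.81 0.94 2.52]
away 65 0.55 flange 0.73 0.444 [0.9  0.75 2.63]
away 65 0.6 flange 0.78 0.444 [1.   0.53 2.75]
away 65 0.65 flange 0.83 0.444 None
away 70 0.5 flange 0.7 0.427 [0.87 0.88 2.61]
away 70 0.55 flange 0.75 0.427 [0.96 0.68 2.72]
away 70 0.6 flange 0.8 0.427 [1.07 0.42 2.87]
away 70 0.65 flange 0.85 0.427 None
```

Run:
```python
from h import *
plan([.5054,.3916,.25],7.5)
p,d,i=load('top10'); W=world(d,i)
# mouth rim: points z 0.170-0.186 around mill
m=(abs(W[...,2]-.178)<.006)&(d>0); m[:, :335]=0; m[:,440:]=0; m[:140]=0; m[245:]=0
print('rim',rectof(W[m]),m.sum())
m=(W[...,2]>.125)&(W[...,2]<.16)&(d>0); m[:, :145]=0; m[:,232:]=0; m[:195]=0; m[222:]=0
print('bar',rectof(W[m]),m.sum(),W[m].mean(0))
m=(W[...,2]>.06)&(W[...,2]<.08)&(d>0); m[:, :145]=0; m[:,235:]=0; m[:150]=0; m[285:]=0
print('pan',rectof(W[m]),m.sum())
m=(W[...,2]>.005)&(W[...,2]<.015)&(d>0); m[:, :140]=0; m[:,236:]=0; m[:160]=0; m[285:]=0
print('board',rectof(W[m]),m.sum())
```

```text
t 23.9 grasp now [0.4629 0.1201 0.1532] yaw 8.340667621071585 w 0.05230738372066179 F [-0.7514  0.0428  0.0883]
 turn units [ 0.0053 -0.0457  0.1051]  shift now-frame [  3.3218 -10.4902  -3.8586]  shift target-frame [  3.1429 -10.5405  -3.8715]
rim (array([ 0.5822, -0.1461]), array([212.2318, 211.9661]), 8.712416648864746) 718
bar (array([0.5056, 0.392 ]), array([ 20.5528, 179.2616]), 7.504906177520752) 508 [0.504  0.3915 0.1478]
pan (array([0.5093, 0.3937]), array([281.6427, 185.0599]), 7.357021331787109) 431
board (array([0.507 , 0.4022]), array([371.3499, 280.2948]), 6.291314125061035) 1684
```

>>> {"name": "step_arm", "arguments": {"steps": [[-1,0,0,-1,0,0,0.1],[-1,0,0,-1,0,0,0],[-1,0,-0.5,-1,0,0,0],[-1,0.3,-1,-0.9,0,0,0],[-1,0.3,-1,0,0,0,0],[-1,0.3,-1,0,0,0,0],[-1,0.3,-1,0,0,0,0],[-1,0.3,-1,0,0,0,0],[-1,0.3,-1,0,0,0,0],[-1,0.3,-1,0,0,0,0]], "squeeze": 60}}

```text
time: 24.9
position: [0.4883, 0.3137, 0.4105]
tool_rot: [0.998, 0.066, -0.001, 0.0]
ft_force: [0.8, 0.0, -0.4]
grip_width: 0.0871
```

>>> {"name": "step_arm", "arguments": {"steps": [[-1,0.3,-1,0,0,0,0],[-1,0.3,-1,0,0,0,0],[-1,0.3,-1,0,0,0,0],[-1,0,0,0,0,0,0],[-1,0,0,0,0,0,0],[-1,0,0,0,0,0,0],[-1,0,0,0,0,0,0],[-1,0,0,0,0,0,0],[-1,0,0,0,0,0,0],[-1,0,0,0,0,0,0]]}}

```text
time: 25.9
position: [0.501, 0.3897, 0.4125]
tool_rot: [0.998, 0.065, 0.0, -0.0]
ft_force: [-0.1, 0.1, 0.7]
grip_width: 0.087
```

Run:
```python
from h import *
plan([.505,.392,.139],7.5)
p,d,i=snap('wrist','w11')
p,d,i=load('top0'); W=world(d,i); h=cv2.cvtColor(p,cv2.COLOR_RGB2HSV); print(h[270,190],h[172,190],h[225,225])
m=(h[...,0]>10)&(h[...,0]<22)&(h[...,1]>60)&(h[...,2]>150)&(W[...,2]>.003)&(W[...,2]<.022)&(d>0); m[:, :140]=0; m[:,236:]=0; m[:155]=0; m[285:]=0
print('board',rectof(W[m]),m.sum())
K=i
ys,xs=np.nonzero(m); 
# cast pixels on z=.012
Kk,R,t=[np.array(i[k]) for k in 'KRt']; v=np.c_[(xs-Kk[0,2])/Kk[0,0],(ys-Kk[1,2])/Kk[1,1],np.ones(len(xs))]@R; C=-R.T@t
Q=C+v*((.012-C[2])/v[:,2])[:,None]; print('board cast',rectof(Q))
```

```text
t 25.9 grasp now [0.501  0.3897 0.2485] yaw 7.502809303807284 w 0.08702811619997508 F [-0.0642  0.1053  0.7145]
 turn units [-0.0007 -0.0017  0.0004]  shift now-frame [ 0.1705 -0.0695  4.3781]  shift target-frame [ 0.1716 -0.0699  4.378 ]
[ 20  97 235] [135   2 247] [ 20  96 233]
board (array([0.5012, 0.3979]), array([322.7158, 224.5161]), 6.104889869689941) 1511
board cast (array([0.5   , 0.3968]), array([321.0089, 222.2709]), 6.1334228515625)
```

View pics/w11.png

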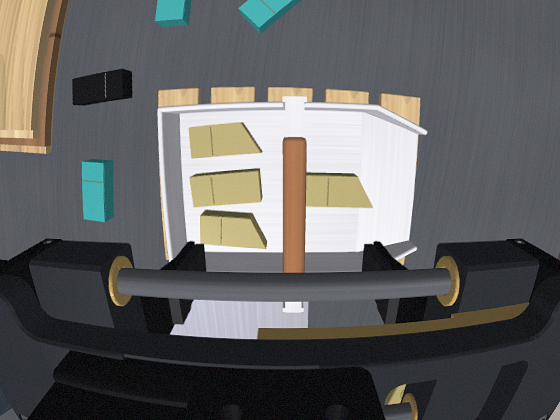

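>>> {"name": "step_arm", "arguments": {"steps": [[-1,0.17,0,1,0,0,0],[-1,0,0,1,0,0,0],[-1,0,0,1,0,0,0],[-1,0,0,0.8,0,0,0],[-1,0,0,0.5,0,0,0],[-1,0,0,0,0,0,0],[0,0,0,0,0,0,0],[1,0,0,0,0,0,0],[1,0,0,0,0,0,0],[1,0,0,0,0,0,0]]}}

```text
time: 26.95
position: [0.5053, 0.3907, 0.3057]
tool_rot: [0.998, 0.066, 0.001, -0.0]
ft_force: [-0.5, 0.7, 0.5]
grip_width: 0.0633
```

>>> {"name": "step_arm", "arguments": {"steps": [[1,0,0,0,0,0,0],[1,0,0,0,0,0,0],[1,0,0,0,0,0,0],[1,0,0,0,0,0,0],[1,0,0,0,0,0,0],[1,0,0,-0.1,0,0,0],[1,0,0,-0.2,0,0,0],[1,0,0,-0.3,0,0,0],[1,0,0,-0.4,0,0,0],[1,0,0,-0.5,0,0,0]]}}

```text
time: 27.95
position: [0.5048, 0.3905, 0.3425]
tool_rot: [0.998, 0.066, -0.001, 0.0]
ft_force: [-0.4, 0.1, -6.1]
grip_width: 0.0177
```

Run:
```python
from h import *
plan([.505,.392,.139],7.5); print(log()['moment'])
p,d,i=snap('wrist','w12')
p,d,i=snap('side','s12')
cv2.imwrite('pics/s12c.png',cv2.resize(p[70:250,150:350],None,fx=3.3,fy=3.3)[:,:,::-1])
```

```text
t 27.95 grasp now [0.5045 0.3903 0.1785] yaw 7.533143601756116 w 0.017673137685260774 F [-0.3805  0.1216 -6.0531]
 turn units [0.0043 0.0121 0.0041]  shift now-frame [ 0.0184 -0.0607  1.5797]  shift target-frame [ 0.0157 -0.0597  1.5797]
[-0.1409 -0.0025  0.0251]
```

View pics/w12.png

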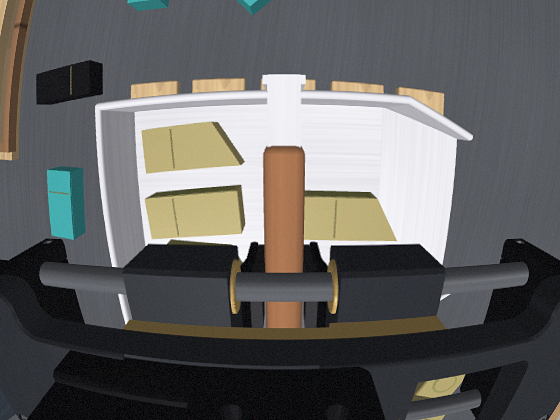

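View pics/s12c.png

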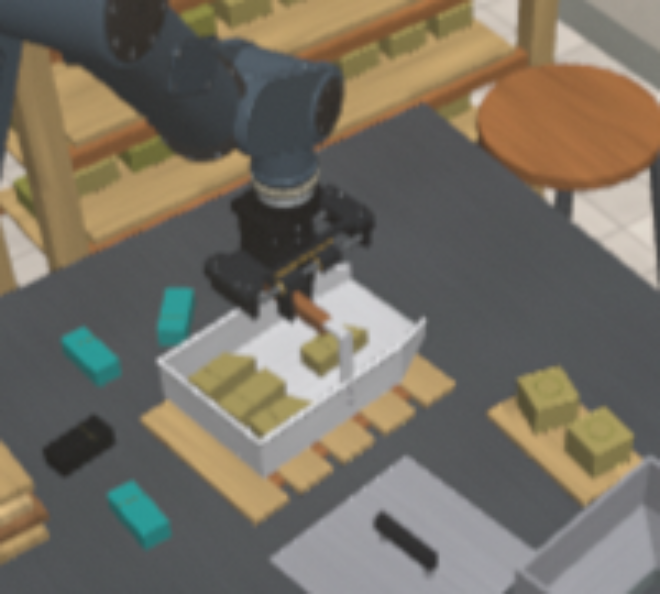

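```bash
cat > pour.py <<'E'
from kin import *
x=s.x
def FK(q):
    a0,h,l1,l2,e,dd,off=x
    R1=Ro.from_euler('z',q[0]); b=q[1]+q[2]; Rb=R1*Ro.from_euler('y',b)
    p=R1.apply([a0+l1*np.sin(q[1]),off,h+l1*np.cos(q[1])])+Rb.apply([e,0,l2])
    Rt=Rb*Ro.from_euler('z',q[3])*Ro.from_euler('y',q[4]); p=p+Rt.apply([0,0,dd])
    return p,Rt*Ro.from_euler('z',q[5]+np.pi)
def IK(p,R,q0):
    g=lambda q:np.r_[(FK(q)[0]-p)*5,(R.inv()*FK(q)[1]).as_rotvec()]
    t=least_squares(g,q0); return t.x,np.abs(t.fun).max()
if __name__=='__main__':
    o=log(); p,R=FK(o['q']); print('fk err',p-o['position'],(R.inv()*Ro.from_quat(o['tool_rot'])).as_rotvec())
    my=np.radians(8.5); M=np.array([.582,-.1455,.178]); mx=np.array([np.cos(my),np.sin(my),0]);mY=np.array([-np.sin(my),np.cos(my),0])
    for yaw in (8.5,-5,-20):
        q=o['q'].copy()
        for lx in (-.05,):
            yr=np.radians(yaw); d=np.array([np.cos(yr),np.sin(yr),0])
            lip=M+d*lx
            for th in (0,20,40,55,65,70):
                lip[2]=.23 if th<30 else .20
                R=tilt(yaw,-th); tcp=lip-R.apply([.145,0,.164+.102])
                if th==0:
                    q,e=IK(tcp,R,[-.4,.1,1.8,0,1.3,q[5]])
                else: q,e=IK(tcp,R,q)
                print(yaw,th,np.round(tcp,3),np.round(q,2),round(e,4))
E
python3 pour.py
```

```text
fk err [-0.  0.  0.] [ 0.  0. -0.]
8.5 0 [ 0.389 -0.174  0.496] [-0.68  0.14  1.77 -0.    1.23 -0.83] 0.0
8.5 20 [ 0.488 -0.16   0.53 ] [-0.48  0.31  1.46 -0.2   1.66 -0.62] 0.0
8.5 40 [ 0.592 -0.144  0.497] [-0.36  0.55  1.2  -0.35  2.   -0.55] 0.0
8.5 55 [ 0.666 -0.133  0.471] [-0.3   0.74  0.98 -0.48  2.28 -0.6 ] 0.0
8.5 65 [ 0.71  -0.126  0.444] [-0.27  0.86  0.83 -0.61  2.45 -0.68] 0.0
8.5 70 [ 0.731 -0.123  0.427] [-0.26  0.92  0.77 -0.7   2.53 -0.75] 0.0
-5 0 [ 0.388 -0.129  0.496] [-0.6   0.11  1.81 -0.    1.23 -0.51] 0.0
-5 20 [ 0.487 -0.137  0.53 ] [-0.46  0.3   1.47 -0.13  1.69 -0.37] 0.0
-5 40 [ 0.592 -0.146  0.497] [-0.39  0.56  1.18 -0.22  2.06 -0.34] 0.0
-5 55 [ 0.666 -0.153  0.471] [-0.35  0.75  0.94 -0.31  2.37 -0.38] 0.0
-5 65 [ 0.711 -0.157  0.444] [-0.33  0.88  0.79 -0.41  2.55 -0.45] 0.0
-5 70 [ 0.732 -0.159  0.427] [-0.33  0.94  0.72 -0.48  2.64 -0.51] 0.0
-20 0 [ 0.399 -0.079  0.496] [-0.47  0.1   1.81  0.    1.23 -0.12] 0.0
-20 20 [ 0.492 -0.113  0.53 ] [-0.44  0.3   1.47 -0.03  1.72 -0.09] 0.0
-20 40 [ 0.591 -0.149  0.497] [-0.42  0.56  1.18 -0.05  2.09 -0.08] 0.0
-20 55 [ 0.662 -0.174  0.471] [-0.41  0.75  0.94 -0.08  2.41 -0.09] 0.0
-20 65 [ 0.704 -0.19   0.444] [-0.41  0.88  0.79 -0.1   2.6  -0.11] 0.0
-20 70 [ 0.723 -0.197  0.427] [-0.41  0.95  0.71 -0.13  2.7  -0.13] 0.0
```

>>> {"name": "step_arm", "arguments": {"steps": [[1,0,0,-0.6,0,0,0],[1,0,0,-0.7,0,0,0],[1,0,0,-0.8,0,0,0],[1,0,0,-0.8,0,0,0],[1,0,0,-0.8,0,0,0],[1,0,0,-0.8,0,0,0],[1,0,0,-0.8,0,0,0],[1,0,0,-0.6,0,0,0],[1,0,0,-0.3,0,0,-0.12],[1,0,0,0,0,0,0]]}}

```text
time: 29.05
position: [0.505, 0.3906, 0.4984]
tool_rot: [0.997, 0.074, 0.001, -0.001]
ft_force: [-0.1, -0.1, -6.3]
grip_width: 0.0174
```

Run:
```python
from h import *
plan([.389,-.174,.332],8.5)
```

```text
t 29.05 grasp now [0.5054 0.3908 0.3344] yaw 8.52232009024005 w 0.017374578779800875 F [-0.1289 -0.1463 -6.2908]
 turn units [-0.0065 -0.0172  0.0028]  shift now-frame [-7.9375 21.6468  0.0591]  shift target-frame [-7.9289 21.6498  0.0977]
```

>>> {"name": "step_arm", "arguments": {"steps": [[1,-0.1,0.2,0,0,0,0],[1,-0.2,0.4,0,0,0,0],[1,-0.2,0.6,0,0,0,0],[1,-0.3,0.8,0,0,0,0],[1,-0.3,0.8,0,0,0,0],[1,-0.3,0.8,0,0,0,0],[1,-0.3,0.8,0,0,0,0],[1,-0.3,0.8,0,0,0,0],[1,-0.3,0.8,0,0,0,0],[1,-0.3,0.8,0,0,0,0]]}}

```text
time: 30.05
position: [0.4649, 0.2109, 0.497]
tool_rot: [0.997, 0.074, -0.0, 0.0]
ft_force: [0.4, -0.5, -6.9]
grip_width: 0.0176
```

>>> {"name": "step_arm", "arguments": {"steps": [[1,-0.3,0.8,0,0,0,0],[1,-0.3,0.8,0,0,0,0],[1,-0.3,0.8,0,0,0,0],[1,-0.3,0.8,0,0,0,0],[1,-0.3,0.8,0,0,0,0],[1,-0.3,0.8,0,0,0,0],[1,-0.3,0.8,0,0,0,0],[1,-0.3,0.8,0,0,0,0],[1,-0.3,0.8,0,0,0,0],[1,-0.3,0.8,0,0,0,0]]}}

```text
time: 31.05
position: [0.4197, 0.0026, 0.4971]
tool_rot: [0.997, 0.074, -0.0, 0.0]
ft_force: [-0.1, 0.9, -6.1]
grip_width: 0.0176
```

>>> {"name": "step_arm", "arguments": {"steps": [[1,-0.3,0.8,0,0,0,0],[1,-0.3,0.8,0,0,0,0],[1,-0.3,0.8,0,0,0,0],[1,-0.3,0.8,0,0,0,0],[1,-0.3,0.8,0,0,0,0],[1,-0.3,0.8,0,0,0,0],[1,-0.3,0.6,0,0,0,0],[1,-0.2,0.4,0,0,0,0],[1,0,0.2,0,0,0,0],[1,0,0,0,0,0,0]]}}

```text
time: 32.05
position: [0.3863, -0.1533, 0.4973]
tool_rot: [0.997, 0.073, 0.0, 0.0]
ft_force: [0.9, 0.6, -6.5]
grip_width: 0.0174
```

Run:
```python
from h import *
plan([.389,-.174,.332],8.5); print(log()['moment'])
snap('top','top13'); snap('side','side13')
```

```text
t 32.05 grasp now [ 0.3865 -0.1533  0.3333] yaw 8.41237445113659 w 0.01736060001672244 F [ 0.8921  0.5898 -6.5166]
 turn units [ 0.0021 -0.0051 -0.011 ]  shift now-frame [-0.0163  0.8351  0.0534]  shift target-frame [-0.0175  0.8351  0.0531]
[-0.0043  0.0075 -0.0192]
```

View pics/top13.png

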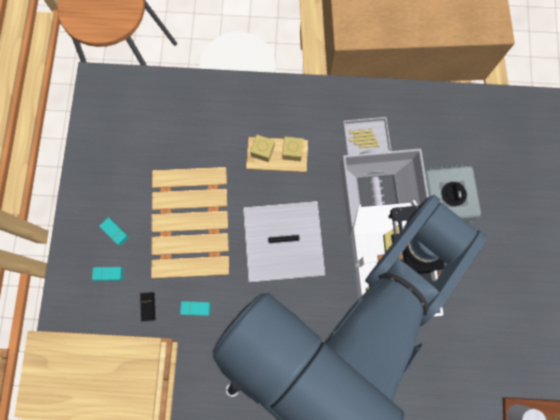

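View pics/side13.png

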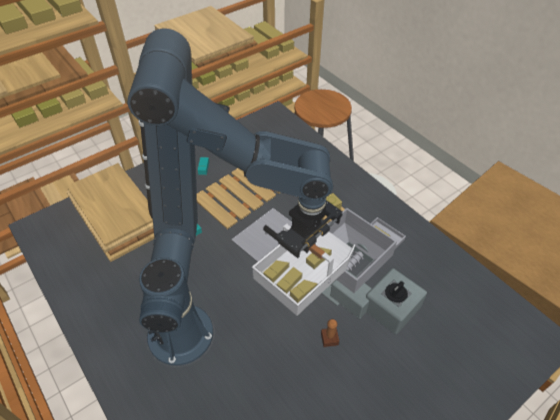

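>>> {"name": "step_arm", "arguments": {"steps": [[1,0,0.44,0,0,0,0],[1,0,0.4,0,0,0,0],[1,0,0,0,0,0,0],[1,0.76,0,-0.38,0,-0.5,0],[1,0.76,0,-0.38,0,-0.5,0],[1,0.76,0,-0.38,0,-0.5,0],[1,0.76,0,-0.38,0,-0.5,0],[1,0.76,0,-0.38,0,-0.5,0],[1,0,0,0,0,0,0],[1,0,0,0,0,0,0]]}}

```text
time: 33.15
position: [0.4891, -0.1588, 0.5303]
tool_rot: [0.982, 0.073, -0.172, 0.012]
ft_force: [-0.6, -0.3, -6.3]
grip_width: 0.0177
```

```bash
cat > lip.py <<'E'
from h import *
o=log(); R=Ro.from_quat(o['tool_rot']); lip=o['position']+R.apply([.145,0,.2645]); 
my=np.radians(8.5); M=np.array([.582,-.1455,.178]); A=np.array([[np.cos(my),np.sin(my),0],[-np.sin(my),np.cos(my),0],[0,0,1]])
zz=R.as_matrix()[:,2]; print('t',o['time'],'lip in mouth frame mm',A@(lip-M)*1000,'tilt',np.degrees(np.arccos(-zz[2])),'toolx',np.degrees(np.arctan2(zz[1],zz[0])),'F',o['ft_force'],o['moment'],'q',o['q'],o['grip_width'])
E
python3 lip.py
```

```text
t 33.15 lip in mouth frame mm [-47.5846   0.8867  54.2017] tilt 19.91089156976292 toolx -171.5891219375336 F [-0.5736 -0.2893 -6.285 ] [ 0.0712 -0.7438  0.005 ] q [-0.4825  0.3091  1.4576 -0.2026  1.6579 -0.6204] 0.017675712707001762
```

>>> {"name": "step_arm", "arguments": {"steps": [[1,0.19,0,0.52,0,0,0],[1,0.19,0,0.52,0,0,0],[1,0.76,0,-0.38,0,-0.5,0],[1,0.76,0,-0.38,0,-0.5,0],[1,0.76,0,-0.38,0,-0.5,0],[1,0.76,0,-0.38,0,-0.5,0],[1,0.76,0,-0.38,0,-0.5,0],[1,0.76,0,-0.38,0,-0.5,0],[1,0,0,0,0,0,0],[1,0,0,0,0,0,0]]}}

```text
time: 34.15
position: [0.6132, -0.1406, 0.4955]
tool_rot: [0.925, 0.069, -0.373, 0.027]
ft_force: [-1.2, -1.3, -2.8]
grip_width: 0.0176
```

```bash
python3 lip.py; python3 -c "
from h import *
snap('side','s14');snap('wrist','w14')"
```

```text
t 34.15 lip in mouth frame mm [-47.5578   0.3431  26.4574] tilt 43.9395220418681 toolx -171.54955899925721 F [-1.2079 -1.2651 -2.7746] [ 0.0511 -0.9777  0.0913] q [-0.3386  0.6004  1.1305 -0.3813  2.0839 -0.5584] 0.01759982765217365
```

View pics/s14.png

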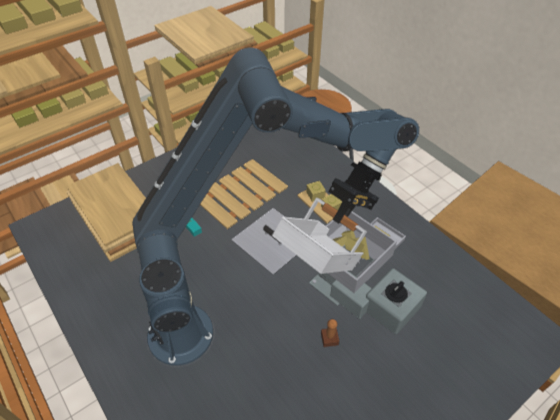

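View pics/w14.png

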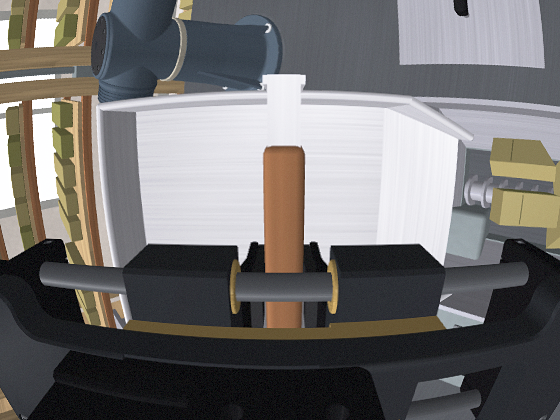

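>>> {"name": "step_arm", "arguments": {"steps": [[1,0.76,0,-0.38,0,-0.5,0],[1,0.76,0,-0.38,0,-0.5,0],[1,0.76,0,-0.38,0,-0.5,0],[1,0.76,0,-0.38,0,-0.5,0],[1,0.76,0,-0.38,0,-0.5,0],[1,0,0,0,0,0,0],[1,0,0,0,0,0,0],[1,0,0,0,0,0,0],[1,0,0,0,0,0,0],[1,0,0,0,0,0,0]]}}

```text
time: 35.25
position: [0.7075, -0.1263, 0.4519]
tool_rot: [0.846, 0.062, -0.528, 0.039]
ft_force: [0.1, 0.4, -4.0]
grip_width: 0.0174
```

```bash
python3 lip.py; python3 -c "
from h import *
p,d,i=snap('side','s15');snap('wrist','w15')
cv2.imwrite('pics/s15c.png',cv2.resize(p[150:330,250:450],None,fx=3.3,fy=3.3)[:,:,::-1])"
```

```text
t 35.25 lip in mouth frame mm [-46.647    0.318   27.2586] tilt 63.87214045779172 toolx -171.51083661415026 F [ 0.1444  0.3758 -3.9902] [ 0.1168 -1.2912 -0.0268] q [-0.2689  0.8467  0.837  -0.6013  2.4434 -0.6756] 0.017398648371537484
```

View pics/s15c.png

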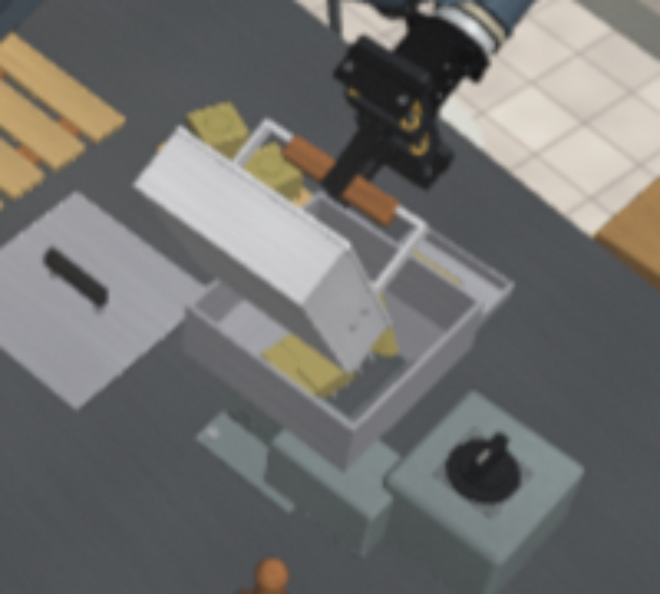

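View pics/w15.png

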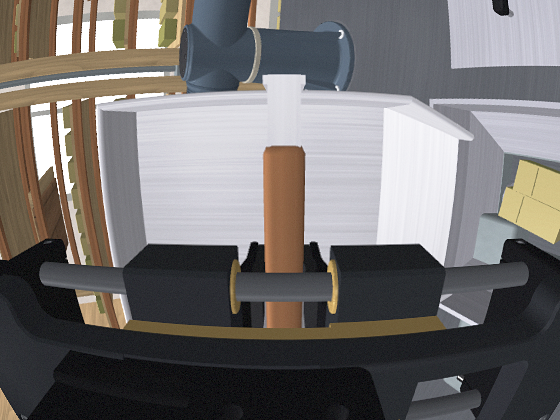

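>>> {"name": "step_arm", "arguments": {"steps": [[1,-0.54,0,-0.26,0,0,0],[1,-0.54,0,-0.26,0,0,0],[1,-0.95,0,0.56,0,0.65,0],[1,-0.95,0,0.56,0,0.65,0],[1,-0.95,0,0.56,0,0.65,0],[1,-0.95,0,0.56,0,0.65,0],[1,-0.95,0,0.56,0,0.65,0],[1,-0.95,0,0.56,0,0.65,0],[1,-0.95,0,0.56,0,0.65,0],[1,-0.95,0,0.56,0,0.65,0]]}}

```text
time: 36.35
position: [0.5004, -0.1568, 0.5394]
tool_rot: [0.979, 0.073, -0.192, 0.016]
ft_force: [-0.6, -0.1, -2.9]
grip_width: 0.0177
```

>>> {"name": "step_arm", "arguments": {"steps": [[1,-0.95,0,0.56,0,0.65,0],[1,-0.95,0,0.56,0,0.65,0],[1,-0.95,0,0.56,0,0.65,0],[1,-0.95,0,0.56,0,0.65,0],[1,-0.3,0,0.17,0,0.18,0],[1,0,0,0,0,0,0],[1,0,0,0,0,0,0],[1,0,0,0,0,0,0],[1,0,0,0,0,0,0],[1,0,0,0,0,0,0]]}}

```text
time: 37.35
position: [0.3907, -0.1735, 0.5031]
tool_rot: [0.997, 0.075, -0.002, 0.0]
ft_force: [-0.3, -0.5, -4.0]
grip_width: 0.0173
```

```bash
python3 lip.py; python3 -c "
from h import *
plan([.4005,.37,.33],6.1)
p,d,i=snap('side','s16');snap('top','t16')
cv2.imwrite('pics/s16c.png',cv2.resize(p[150:330,230:430],None,fx=3.3,fy=3.3)[:,:,::-1])
p,d,i=load('top13'); W=world(d,i); h=cv2.cvtColor(p,cv2.COLOR_RGB2HSV)
m=(h[...,0]>10)&(h[...,0]<22)&(h[...,1]>60)&(h[...,2]>150)&(d>0); m[:, :140]=0; m[:,236:]=0; m[:155]=0; m[285:]=0
ys,xs=np.nonzero(m)
Kk,R,t=[np.array(i[k]) for k in 'KRt']; v=np.c_[(xs-Kk[0,2])/Kk[0,0],(ys-Kk[1,2])/Kk[1,1],np.ones(len(xs))]@R; C=-R.T@t
Q=C+v*((.012-C[2])/v[:,2])[:,None]; print('board cast',rectof(Q),'depth',rectof(W[m]),W[m][:,2].mean())
"
```

```text
t 37.35 lip in mouth frame mm [-49.1694   0.6808  60.1082] tilt 0.1860238465578518 toolx -169.86741256982322 F [-0.324  -0.5414 -4.0257] [-0.1146  0.1185 -0.0253] q [-0.6798  0.131   1.7577 -0.0026  1.255  -0.8283] 0.017314042555545046
t 37.35 grasp now [ 0.3902 -0.1736  0.3391] yaw 8.552576762012997 w 0.017314042555545046 F [-0.324  -0.5414 -4.0257]
 turn units [0.0011 0.0232 0.3066]  shift now-frame [  3.6208 -21.4404   0.3494]  shift target-frame [  2.6989 -21.5757   0.3631]
board cast (array([0.4998, 0.3968]), array([321.7464, 222.2621]), 6.091771125793457) depth (array([0.5013, 0.399 ]), array([323.3904, 226.093 ]), 6.113175868988037) 0.01116876159855524
```

View pics/s16c.png

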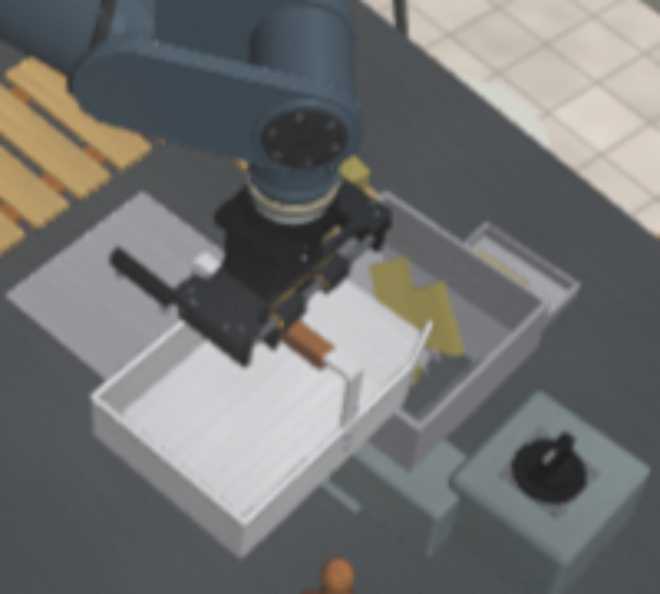

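View pics/t16.png

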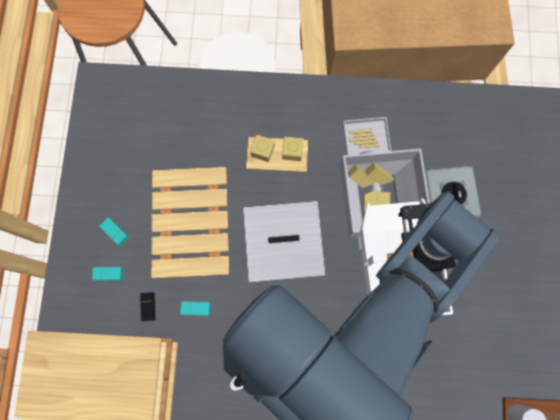

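```bash
python3 -c "
from h import *
plan([.5005,.3955,.339],6.1)"
```

```text
t 37.45 grasp now [ 0.39   -0.1735  0.3389] yaw 8.535578570716059 w 0.017548670816665956 F [-0.6037 -0.4536 -4.7814]
 turn units [-0.001   0.0238  0.3044]  shift now-frame [  7.7272 -21.8552  -0.0254]  shift target-frame [  6.7916 -22.1638  -0.0045]
```

>>> {"name": "step_arm", "arguments": {"steps": [[1,0.2,-0.5,0,0,0,0],[1,0.35,-1,0,0,0,0],[1,0.35,-1,0,0,0,0],[1,0.35,-1,0,0,0,0],[1,0.35,-1,0,0,0,0],[1,0.35,-1,0,0,0,0],[1,0.35,-1,0,0,0,0],[1,0.35,-1,0,0,0,0],[1,0.35,-1,0,0,0,0],[1,0.35,-1,0,0,0,0]]}}

```text
time: 38.45
position: [0.4376, 0.0757, 0.5027]
tool_rot: [0.997, 0.074, -0.002, -0.0]
ft_force: [0.5, -0.8, -3.2]
grip_width: 0.0175
```

>>> {"name": "step_arm", "arguments": {"steps": [[1,0.35,-1,0,0,0,0],[1,0.35,-1,0,0,0,0],[1,0.35,-1,0,0,0,0],[1,0.35,-1,0,0,0,0],[1,0.35,-1,0,0,0,0],[1,0.35,-1,0,0,0,0],[1,0.35,-1,0,0,0,0],[1,0.35,-1,0,0,0,0],[1,0.35,-1,0,0,0,0],[1,0.35,-1,0,0,0,0]]}}

```text
time: 39.45
position: [0.4869, 0.3359, 0.502]
tool_rot: [0.997, 0.074, -0.002, 0.0]
ft_force: [-0.4, -0.1, -3.7]
grip_width: 0.0175
```

>>> {"name": "step_arm", "arguments": {"steps": [[1,0.35,-1,0,0,0,0],[1,0.35,-0.9,0,0,0,0],[1,0.2,-0.4,0,0,0,0.3],[1,0,0,1,0,0,0],[1,0,0,1,0,0,0],[1,0,0,1,0,0,0],[1,0,0,1,0,0,0],[1,0,0,0,0,0,0],[1,0,0,0,0,0,0],[1,0,0,0,0,0,0]]}}

```text
time: 40.45
position: [0.5014, 0.3947, 0.4041]
tool_rot: [0.999, 0.053, 0.0, -0.001]
ft_force: [0.1, -0.6, -2.6]
grip_width: 0.0174
```

```bash
python3 -c "
from h import *
plan([.5005,.3955,.1405],6.1); snap('wrist','w17')"
```

```text
t 40.45 grasp now [0.5014 0.395  0.2401] yaw 6.109300349397658 w 0.017379095439517246 F [ 0.101  -0.6049 -2.6002]
 turn units [-0.0093 -0.0009  0.0012]  shift now-frame [-0.0339 -0.0288  3.9825]  shift target-frame [-0.0334 -0.0339  3.9824]
```

View pics/w17.png

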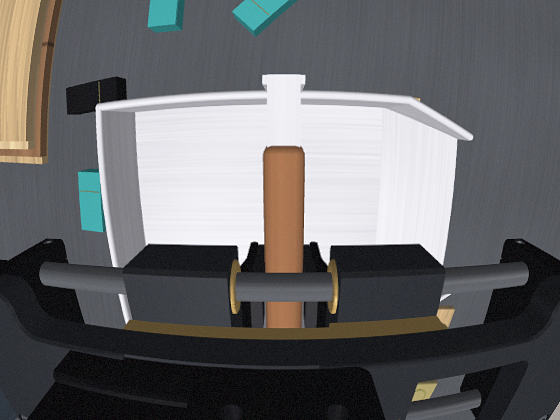

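>>> {"name": "step_arm", "arguments": {"steps": [[1,0,0,0.8,0,0,0],[1,0,0,0.8,0,0,0],[1,0,0,0.8,0,0,0],[1,0,0,0.6,0,0,0],[1,0,0,0.4,0,0,0],[1,0,0,0.3,0,0,0],[1,0,0,0,0,0,0],[1,0,0,0.1,0,0,0],[1,0,0,0.05,0,0,0],[1,0,0,0,0,0,0]]}}

```text
time: 41.5
position: [0.5009, 0.3941, 0.3066]
tool_rot: [0.999, 0.053, -0.001, -0.0]
ft_force: [-0.1, 0.1, -3.9]
grip_width: 0.0176
```

>>> {"name": "step_arm", "arguments": {"steps": [[1,0,0,0.06,0,0,0],[1,0,0,0,0,0,0],[0.4,0,0,0,0,0,0],[0,0,0,0,0,0,0],[-0.5,0,0,0,0,0,0],[-1,0,0,0,0,0,0],[-1,0,0,0,0,0,0],[-1,0,0,0,0,0,0],[-1,0,0,-1,0,0,0],[-1,0,0,-1,0,0,0]]}}

```text
time: 42.5
position: [0.5007, 0.3939, 0.3541]
tool_rot: [0.999, 0.053, -0.003, 0.001]
ft_force: [0.9, 0.5, 0.8]
grip_width: 0.0735
```

>>> {"name": "step_arm", "arguments": {"steps": [[-1,0,0,-1,0,0,0],[-1,0,0,-1,0,0,0],[-1,0,0,-1,0,0,0],[-1,0,0,-1,0,0,0],[-1,0,1,0,0,0,-0.3],[-1,0,1,0,0,0,0],[-1,0,1,0,0,0,0],[-1,0,1,0,0,0,0],[-1,0,1,0,0,0,0],[-1,0,1,0,0,0,0]]}}

```text
time: 43.5
position: [0.5223, 0.2446, 0.4547]
tool_rot: [0.997, 0.074, -0.001, 0.0]
ft_force: [-0.2, -0.7, -0.6]
grip_width: 0.0872
```

```bash
python3 -c "
from h import *
plan([.461,.12,.049],8.4)
p,d,i=snap('top','t18');snap('wrist','w18');snap('side','s18')
W=world(d,i)
m=(W[...,2]>.125)&(W[...,2]<.16)&(d>0); m[:, :145]=0; m[:,232:]=0; m[:195]=0; m[222:]=0
print('bar',rectof(W[m]),m.sum())
m=(W[...,2]>.06)&(W[...,2]<.08)&(d>0); m[:, :145]=0; m[:,235:]=0; m[:150]=0; m[285:]=0
print('pan',rectof(W[m]),m.sum())"
```

```text
t 43.5 grasp now [0.5219 0.2445 0.2907] yaw 8.496113163996798 w 0.08722811219787327 F [-0.228  -0.6946 -0.586 ]
 turn units [0.0001 0.0195 0.012 ]  shift now-frame [-3.1358  4.5658  9.6761]  shift target-frame [-3.1545  4.5713  9.6675]
bar (array([0.4942, 0.4219]), array([ 19.1921, 128.6064]), 5.447640895843506) 359
pan (array([0.4729, 0.4645]), array([296.8279, 118.3749]), 26.21921730041504) 371
```

View pics/t18.png

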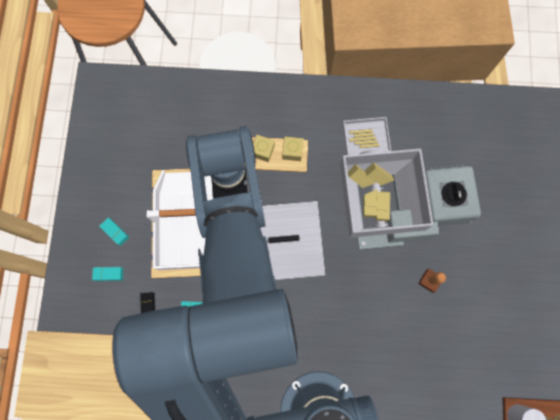

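View pics/w18.png

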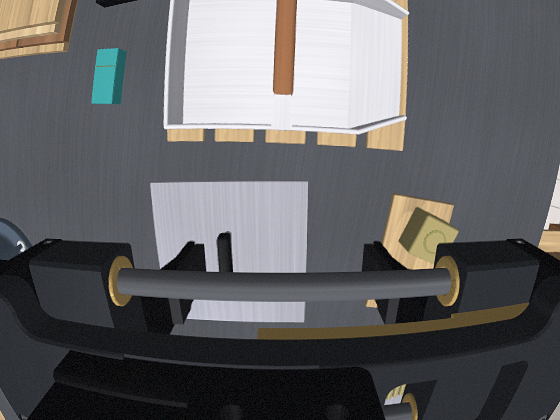

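>>> {"name": "step_arm", "arguments": {"steps": [[-1,-0.65,0.9,0,0,0,0],[-1,-0.65,0.9,0,0,0,0],[-1,-0.65,0.9,0,0,0,0],[-1,-0.65,0.9,0.4,0,0,0],[-1,-0.54,0.9,1,0,0,0],[-1,0,0,1,0,0,0],[-1,0,0,1,0,0,0],[-1,0,0,1,0,0,0],[-1,0,0,1,0,0,0],[-1,0,0,0,0,0,0]], "squeeze": 50}}

```text
time: 44.65
position: [0.46, 0.1234, 0.3175]
tool_rot: [0.997, 0.074, -0.005, -0.0]
ft_force: [0.1, -0.1, -0.2]
grip_width: 0.0874
```

```bash
python3 -c "
from h import *
plan([.461,.12,.047],8.4)
p,d,i=snap('top','t19');snap('side','s19');snap('wrist','w19')
W=world(d,i)
m=(W[...,2]>.125)&(W[...,2]<.16)&(d>0); m[:, :145]=0; m[:,232:]=0; m[:195]=0; m[222:]=0
print('bar',rectof(W[m]),m.sum())
m=(W[...,2]>.06)&(W[...,2]<.08)&(d>0); m[:, :145]=0; m[:,235:]=0; m[:150]=0; m[285:]=0
print('pan',rectof(W[m]),m.sum())
cv2.imwrite('pics/t19c.png',cv2.resize(p[130:290,140:440],None,fx=2.6,fy=2.6)[:,:,::-1])"
```

```text
t 44.65 grasp now [0.4585 0.1234 0.1535] yaw 8.53276430974625 w 0.08742429062405992 F [ 0.1039 -0.0995 -0.2283]
 turn units [-0.0085  0.0657  0.0166]  shift now-frame [0.0591 0.1468 4.2588]  shift target-frame [0.0204 0.1417 4.2594]
bar (array([0.4967, 0.3954]), array([ 19.9072, 181.1327]), 5.463241100311279) 499
pan (array([0.5007, 0.3965]), array([280.2039, 185.3504]), 6.259141445159912) 442
```

View pics/t19c.png

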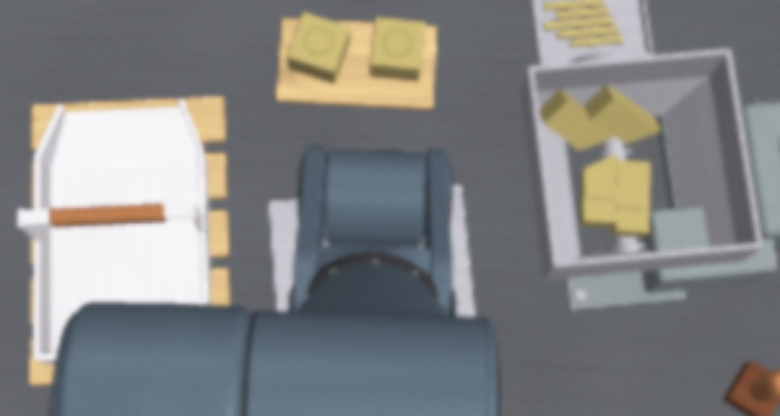

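View pics/w19.png

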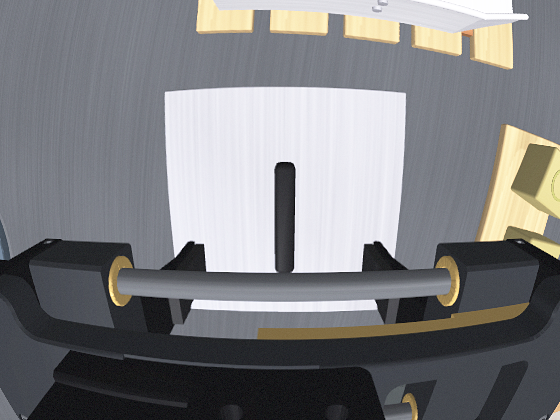

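>>> {"name": "step_arm", "arguments": {"steps": [[-1,0.05,0.15,1,0,0,0],[-1,0,0,1,0,0,0],[-1,0,0,1,0,0,0],[-1,0,0,0.6,0,0,0],[-1,0,0,0.4,0,0,0],[-1,0,0,0.15,0,0,0],[-1,0,0,0,0,0,0],[0,0,0,0,0,0,0],[1,0,0,0,0,0,0],[1,0,0,0,0,0,0]]}}

```text
time: 45.8
position: [0.4626, 0.1191, 0.2167]
tool_rot: [0.997, 0.074, -0.001, 0.0]
ft_force: [0.0, 0.2, -0.0]
grip_width: 0.0707
```

>>> {"name": "step_arm", "arguments": {"steps": [[1,0,0,0,0,0,0],[1,0,0,0,0,0,0],[1,0,0,0,0,0,0],[1,0,0,0,0,0,0],[1,0,0,0,0,0,0],[1,0,0,0,0,0,0],[1,0,0,0,0,0,0],[1,0,0,0,0,0,0],[1,0,0,0,0,0,0],[1,0,0,0,0,0,0]]}}

```text
time: 46.8
position: [0.4624, 0.1191, 0.2161]
tool_rot: [0.997, 0.074, -0.001, 0.0]
ft_force: [-0.4, 0.4, -0.9]
grip_width: 0.0154
```

```bash
python3 -c "
from h import *
plan([.461,.12,.047],8.4)"
```

```text
t 46.8 grasp now [0.4619 0.119  0.0521] yaw 8.484798076047172 w 0.015420125991272769 F [-0.3843  0.3686 -0.8655]
 turn units [-0.0002  0.021   0.0106]  shift now-frame [-0.0496 -0.0448  0.2043]  shift target-frame [-0.0503 -0.0447  0.2041]
```

>>> {"name": "step_arm", "arguments": {"steps": [[1,0,0,-0.3,0,0,0],[1,0,0,-0.6,0,0,0],[1,0,0,-1,0,0,0],[1,0,0,-1,0,0,0],[1,0,0,-1,0,0,0],[1,0,0,-1,0,0,0],[1,0,0,-1,0,0,0],[1,0,0,-1,0,0,0],[1,0,0,-1,0,0,0],[1,0,0,-1,0,0,0]]}}

```text
time: 47.8
position: [0.4621, 0.1192, 0.4396]
tool_rot: [0.997, 0.074, -0.002, 0.0]
ft_force: [1.2, 0.0, -4.6]
grip_width: 0.0156
```

>>> {"name": "step_arm", "arguments": {"steps": [[1,0,0,-0.8,0,0,0],[1,0,0,0,0,0,0],[1,0,0,0,0,0,0],[1,0,0,0,0,0,0],[1,0,0,0,0,0,0],[1,0,0,0,0,0,0],[1,0,0,0,0,0,0],[1,0,0,0,0,0,0],[1,0,0,0,0,0,0],[1,0,0,0,0,0,0]]}}

```text
time: 48.8
position: [0.4631, 0.1192, 0.4586]
tool_rot: [0.997, 0.074, -0.001, 0.0]
ft_force: [0.4, -0.1, -4.0]
grip_width: 0.0155
```

```bash
python3 -c "
from h import *
plan([.582,-.1465,.27],8.5)
p,d,i=snap('wrist','w20')
o=status.get_obs(); z0=o['position'][2]
hs=cv2.cvtColor(p,cv2.COLOR_RGB2HSV)
m=((hs[...,2]>200)&(hs[...,1]<25)).astype(np.uint8); m[:60]=0
n,l,st,ce=cv2.connectedComponentsWithStats(m); k=1+np.argmax(st[1:,4]); print(st[k])
# compare with w8
def edges(f):
    p,d,i=load(f); hs=cv2.cvtColor(p,cv2.COLOR_RGB2HSV); m=((hs[...,2]>185)&(hs[...,1]<30))
    r={}
    for v in (120,160,200): 
        x=np.nonzero(m[v])[0]; r[v]=(x.min(),x.max())
    y=np.nonzero(m[:,230])[0]; return r,y.min()
for f in('w8','w9','w20'): print(f,edges(f))
"
```

```text
t 48.8 grasp now [0.4627 0.1191 0.2946] yaw 8.489694456195313 w 0.015501116105279973 F [ 0.4311 -0.0808 -3.9541]
 turn units [ 0.0001  0.0204 -0.0013]  shift now-frame [ 3.136  11.2127  0.9759]  shift target-frame [ 3.1312 11.2133  0.9846]
[  105    60   358   208 62253]
w8 ({120: (np.int64(115), np.int64(559)), 160: (np.int64(117), np.int64(465)), 200: (np.int64(121), np.int64(461))}, np.int64(64))
w9 ({120: (np.int64(115), np.int64(452)), 160: (np.int64(117), np.int64(450)), 200: (np.int64(121), np.int64(447))}, np.int64(64))
w20 ({120: (np.int64(106), np.int64(462)), 160: (np.int64(108), np.int64(460)), 200: (np.int64(112), np.int64(456))}, np.int64(13))
```

View pics/w20.png

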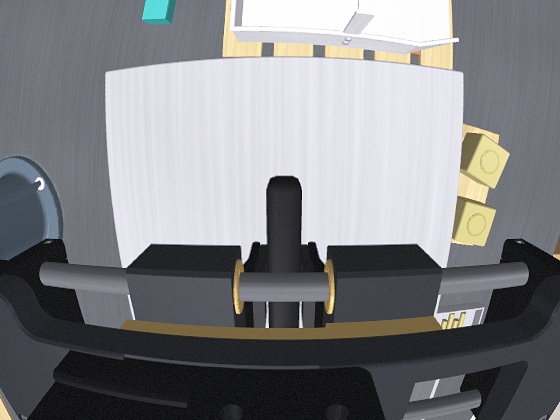

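```bash
python3 -c "
from h import *
for f,(a,b),z in (('w8',(115,453),None),('w9',(115,452),None),('w20',(106,462),None)):
    p,d,i=load(f); C=-i['R'].T@i['t']
    for zz in np.arange(.13,.20,.005):
        P=wray([[a,120],[b,120]],i,C[2]-zz); w=np.linalg.norm(P[1]-P[0])
        if abs(w-.218)<.004: print(f,round(zz,3),w, P.mean(0))
    print(f,'C',C, 'depth',d[100,230],d[100,340],d[150,230])
"
```

```text
w8 0.195 0.219427772416543 [ 0.57   -0.0649  0.2592]
w8 C [ 0.5717 -0.0742  0.4542] depth 0.18197036 0.18226412 0.19018888
w9 0.195 0.21863197943977494 [0.449  0.1996 0.0234]
w9 C [0.4502 0.1907 0.2184] depth 0.18207252 0.18015023 0.18917252
w20 0.18 0.2156508534131074 [0.4503 0.1987 0.2581]
w20 0.185 0.2216411548968049 [0.4502 0.1989 0.2531]
w20 C [0.452  0.1899 0.4381] depth 0.16927351 0.17084779 0.17783757
```

```bash
python3 -c "
from h import *
p,d,i=load('w20'); C=-i['R'].T@i['t']; o=status.get_obs(); R=Ro.from_quat(o['tool_rot'])
g=cv2.cvtColor(p,cv2.COLOR_RGB2GRAY); 
for c in (150,180,284,390,420): print(c,[int(x) for x in g[52:80:2,c]])
T=o['position']
for uv in ([150,66],[284,58],[420,66],[106,120],[462,120],[107,72],[463,71],[112,200],[456,200]):
    P=wray([uv],i,C[2]-.182)[0]; print(uv,P,R.inv().apply(P-T)*1000)
"
```

```text
150 [119, 116, 120, 120, 126, 122, 117, 225, 227, 227, 228, 226, 227, 225]
180 [122, 122, 126, 125, 122, 209, 232, 231, 231, 231, 231, 231, 231, 231]
284 [222, 224, 178, 233, 228, 229, 226, 229, 228, 227, 227, 227, 228, 227]
390 [220, 229, 230, 230, 232, 184, 234, 233, 234, 233, 233, 232, 234, 233]
420 [153, 164, 152, 171, 160, 166, 155, 212, 232, 231, 233, 232, 231, 232]
[150, 66] [0.3686 0.2168 0.2561] [ -78.517  -110.469   202.7357]
[284, 58] [0.446  0.228  0.2561] [  -0.3334 -110.1755  202.5253]
[420, 66] [0.5244 0.2401 0.2561] [  79.0402 -110.5711  202.3116]
[106, 120] [0.3424 0.1827 0.2561] [-109.475   -80.6323  202.8189]
[462, 120] [0.5581 0.2149 0.2561] [108.5712 -80.6304 202.2319]
[107, 72] [0.339  0.2127 0.2561] [-108.4134 -110.7616  202.8162]
[463, 71] [0.554  0.2455 0.2561] [ 109.0294 -111.551   202.2309]
[112, 200] [0.3498 0.1327 0.2561] [-109.5091  -30.0753  202.8186]
[456, 200] [0.5656 0.165  0.2561] [108.6078 -30.203  202.2314]
```

>>> {"name": "step_arm", "arguments": {"steps": [[1,0.15,0.5,0,0,0,0],[1,0.27,1,0,0,0,0],[1,0.27,1,0,0,0,0],[1,0.27,1,0,0,0,0],[1,0.27,1,0,0,0,0],[1,0.27,1,0,0,0,0],[1,0.27,1,0,0,0,0],[1,0.27,1,0,0,0,0],[1,0.27,1,0,0,0,0],[1,0.27,1,0,0,0,0]]}}

```text
time: 49.85
position: [0.5624, -0.1083, 0.4583]
tool_rot: [0.997, 0.074, -0.001, 0.0]
ft_force: [0.4, -0.2, -3.8]
grip_width: 0.0153
```

>>> {"name": "step_arm", "arguments": {"steps": [[1,0.3,1,0,0,0,0],[1,0.2,0.7,0,0,0,0],[1,0,0,1,0,0,0],[1,0,0,0.6,0,0,0],[1,0,0,0,0,0,0],[1,0,0,0,0,0,0],[1,0,0,0,0,0,0],[1,0,0,0,0,0,0],[1,0,0,0,0,0,0],[1,0,0,0,0,0,0]]}}

```text
time: 50.85
position: [0.5805, -0.1463, 0.419]
tool_rot: [0.997, 0.074, -0.001, 0.0]
ft_force: [-0.3, 0.8, -3.7]
grip_width: 0.0158
```

```bash
python3 -c "
from h import *
plan([.582,-.1472,.2195],8.5)
p,d,i=snap('side','s21');snap('wrist','w21')
cv2.imwrite('pics/s21c.png',cv2.resize(p[150:330,250:450],None,fx=3.3,fy=3.3)[:,:,::-1])"
```

```text
t 50.85 grasp now [ 0.5802 -0.1464  0.255 ] yaw 8.50428359142772 w 0.015806214104598194 F [-0.253   0.8466 -3.6605]
 turn units [0.0044 0.0137 0.0005]  shift now-frame [0.0549 0.0438 1.4209]  shift target-frame [0.0522 0.0447 1.421 ]
```

View pics/s21c.png

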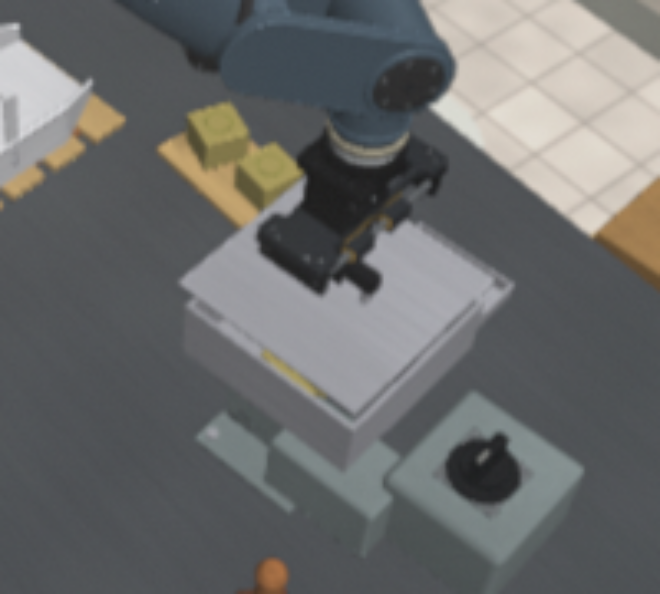

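>>> {"name": "step_arm", "arguments": {"steps": [[1,0.06,0.04,0.3,0,0,0],[1,0,0,0.2,0,0,0],[1,0,0,0.2,0,0,0],[1,0,0,0.2,0,0,0],[1,0,0,0.1,0,0,0],[1,0,0,0.1,0,0,0],[1,0,0,0.1,0,0,0],[1,0,0,0,0,0,0],[1,0,0,0,0,0,0],[1,0,0,0,0,0,0]]}}

```text
time: 51.95
position: [0.5821, -0.1472, 0.3887]
tool_rot: [0.997, 0.074, -0.001, 0.0]
ft_force: [-0.8, -0.8, -3.0]
grip_width: 0.0158
```

>>> {"name": "step_arm", "arguments": {"steps": [[1,0,0,0.08,0,0,0],[1,0,0,0.06,0,0,0],[1,0,0,0,0,0,0],[1,0,0,0,0,0,0],[0.6,0,0,0,0,0,0],[0.3,0,0,0,0,0,0],[0,0,0,0,0,0,0],[0,0,0,0,0,0,0],[0,0,0,0,0,0,0],[0,0,0,0,0,0,0]]}}

```text
time: 52.95
position: [0.5821, -0.1472, 0.385]
tool_rot: [0.997, 0.074, -0.001, 0.0]
ft_force: [-0.1, 0.0, -1.0]
grip_width: 0.0423
```

>>> {"name": "step_arm", "arguments": {"steps": [[0,0,0,-1,0,0,0],[0,0,0,-1,0,0,0],[0,0,0,-1,0,0,0],[0,0,0,-1,0,0,0],[0,0,-1,0,0,0,0],[0,0,-1,0,0,0,0],[0,0,-1,0,0,0,0],[0,0,-1,0,0,0,0],[0,0,-1,0,0,0,0],[0,0,-1,0,0,0,0]]}}

```text
time: 53.95
position: [0.5599, 0.0022, 0.485]
tool_rot: [0.997, 0.074, -0.001, 0.0]
ft_force: [0.6, -0.7, 0.2]
grip_width: 0.0432
```

```bash
python3 -c "
from h import *
p,d,i=snap('side','s22')
cv2.imwrite('pics/s22c.png',cv2.resize(p[150:330,250:450],None,fx=3.3,fy=3.3)[:,:,::-1])
p,d,i=snap('top','t22'); cv2.imwrite('pics/t22c.png',cv2.resize(p[110:300,150:490],None,fx=2.3,fy=2.3)[:,:,::-1])
W=world(d,i)
box=lambda a,b,c,e:(lambda M:(M.__setitem__((slice(b,e),slice(a,c)),True),M)[1])(np.zeros(d.shape,bool))
m=box(335,140,440,240)&(abs(W[...,2]-.182)<.008)&(d>0); P=W[m]; A=np.c_[P[:,:2]-P[:,:2].mean(0),np.ones(len(P))]; print('lid',rectof(P),len(P),'plane',np.linalg.lstsq(A,P[:,2],rcond=None)[0])
m=box(435,175,475,212)&(W[...,2]>.128)&(d>0); print('switch',rectof(W[m]),m.sum(),W[m][:,2].max())
m=box(430,165,485,225)&(abs(W[...,2]-.1)<.006)&(d>0); print('housing',rectof(W[m]))
"
```

```text
lid (array([ 0.5814, -0.1639]), array([219.7101, 184.3216]), 8.295804023742676) 4128 plane [-0.002  -0.0014  0.1822]
switch (array([ 0.6024, -0.3436]), array([46.7699, 15.9963]), 12.440574645996094) 117 0.15086826188593908
housing (array([ 0.6065, -0.346 ]), array([148.8776, 133.5129]), 8.258732795715332)
```

View pics/s22c.png

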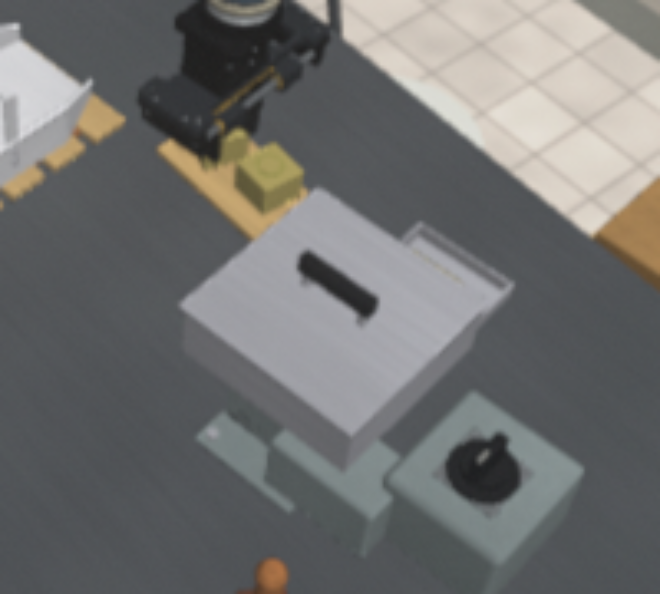

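View pics/t22c.png

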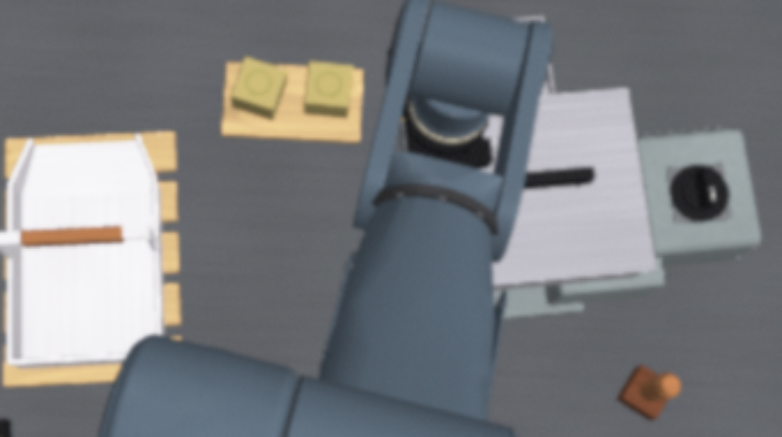

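```bash
python3 -c "
from h import *
plan([.5824,-.3436,.28],-78)"
```

```text
t 54.05 grasp now [0.5588 0.0039 0.321 ] yaw 8.685400324078724 w 0.04345252087060983 F [ 0.0263  0.4621 -0.194 ]
 turn units [ 0.0105  0.0268 10.8356]  shift now-frame [-1.1805 13.8768  1.6256]  shift target-frame [13.7828  1.9863  1.6405]
```

>>> {"name": "step_arm", "arguments": {"steps": [[0,0,0,0,0,0,1],[0,0,0,0,0,0,1],[0,0,0,0,0,0,1],[0,0,0,0,0,0,1],[0,0,0,0,0,0,1],[0,0,0,0,0,0,1],[0,0,0,0,0,0,1],[0,0,0,0,0,0,1],[0,0,0,0,0,0,1],[0,0,0,0,0,0,1]]}}

```text
time: 55.05
position: [0.5604, 0.0003, 0.4849]
tool_rot: [0.81, -0.587, -0.001, 0.001]
ft_force: [-0.6, 0.7, 0.0]
grip_width: 0.0435
```

>>> {"name": "step_arm", "arguments": {"steps": [[0,0,0,0,0,0,0.84],[0,1,0.15,0,0,0,0],[0,1,0.15,0,0,0,0],[0,1,0.15,0,0,0,0],[0,1,0.15,0,0,0,0],[0,1,0.15,0,0,0,0],[0,1,0.15,0,0,0,0],[0,1,0.15,0,0,0,0],[0,1,0.15,0,0,0,0],[0,1,0.15,0,0,0,0]]}}

```text
time: 56.05
position: [0.5728, -0.228, 0.4849]
tool_rot: [0.776, -0.631, -0.001, 0.001]
ft_force: [0.7, 0.2, 0.3]
grip_width: 0.0433
```

>>> {"name": "step_arm", "arguments": {"steps": [[0,1,0.15,0,0,0,0],[0,1,0.15,0,0,0,0],[0,1,0.15,0,0,0,0],[0,1,0.15,0,0,0,0],[0,0.8,0,0,0,0,0],[0,0,0.25,0,0,0,0],[0,0,0,0,0,0,0],[0,0,0,0,0,0,0],[0,0,0,0,0,0,0],[0,0,0,0,0,0,0]]}}

```text
time: 57.05
position: [0.5768, -0.3469, 0.4853]
tool_rot: [0.776, -0.63, -0.001, 0.001]
ft_force: [-0.2, 1.5, -0.5]
grip_width: 0.0433
```

```bash
python3 -c "
from h import *
plan([.6024,-.3436,.20],-78)
snap('wrist','w23')"
```

```text
t 57.05 grasp now [ 0.5764 -0.3469  0.3213] yaw -78.16677857310505 w 0.0433331436188971 F [-0.2036  1.4907 -0.4839]
 turn units [ 0.0187  0.0003 -0.0208]  shift now-frame [ 0.0827 -1.041   4.8506]  shift target-frame [ 0.0856 -1.0281  4.8533]
```

View pics/w23.png

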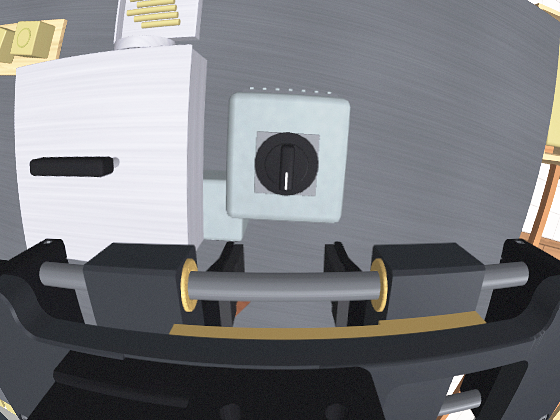

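```bash
python3 -c "
from h import *
p,d,i=load('w23')
g=cv2.cvtColor(p,cv2.COLOR_RGB2GRAY)
m=(g<70).astype(np.uint8); m[:120]=0;m[215:]=0;m[:,:235]=0;m[:,345:]=0
cs,_=cv2.findContours(m,cv2.RETR_EXTERNAL,cv2.CHAIN_APPROX_NONE); c=max(cs,key=cv2.contourArea)[:,0]
(P,r)=cv2.minEnclosingCircle(wray(c,i,.112)[:,:2].astype(np.float32)*1000); print('disc',P,r)
z=cv2.resize(p[120:205,240:335],None,fx=6,fy=6,interpolation=cv2.INTER_CUBIC); z=np.clip(z.astype(float)*2.2,0,255).astype(np.uint8); cv2.imwrite('pics/w23c.png',z[:,:,::-1])
"
```

```text
disc (605.0354614257812, -343.00115966796875) 34.691341400146484
```

View pics/w23c.png

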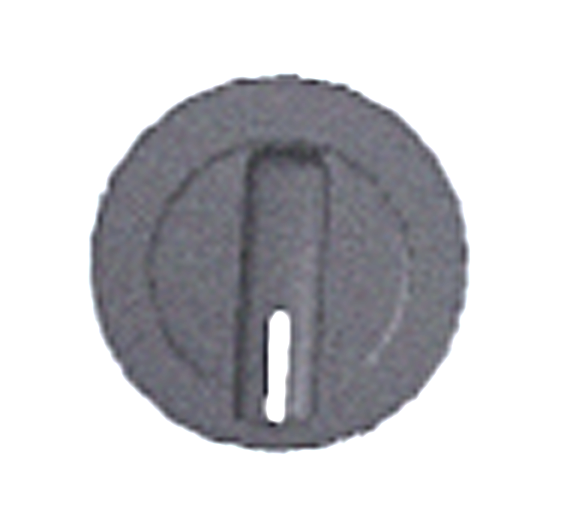

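```bash
python3 -c "
from h import *
p,d,i=load('w23')
u=np.array([[245,150],[328,150],[235,418],[312,418]])/6+[240,120]
P=wray(u,i,.145)[:,:2]; print(P,P.mean(0)); a=(P[0]+P[1]-P[2]-P[3])/2; print('len',np.linalg.norm(a),'ang',np.degrees(np.arctan2(a[1],a[0])),'w',np.linalg.norm(P[0]-P[1]))
plan([.604,-.3435,.142],-78)"
```

```text
[[ 0.6261 -0.3333]
 [ 0.6289 -0.3465]
 [ 0.582  -0.3408]
 [ 0.5846 -0.3534]] [ 0.6054 -0.3435]
len 0.04479379560310377 ang 9.172796690842494 w 0.013531888198133066
t 57.1 grasp now [ 0.5764 -0.347   0.3213] yaw -78.16931742798238 w 0.04345404232107059 F [-0.5395 -0.2211 -0.0905]
 turn units [ 0.0189  0.0002 -0.0212]  shift now-frame [ 0.0882 -1.1108  7.1693]  shift target-frame [ 0.0913 -1.0916  7.1722]
```

>>> {"name": "step_arm", "arguments": {"steps": [[0,0.1,-0.6,0,0,0,0.35],[0,0,-0.5,0.5,0,0,0],[0,0,0,1,0,0,0],[0,0,0,1,0,0,0],[0,0,0,1,0,0,0],[0,0,0,1,0,0,0],[0,0,0,0.5,0,0,0],[0,0,0,0,0,0,0],[0,0,0,0,0,0,0],[0,0,0,0,0,0,0]], "squeeze": 40}}

```text
time: 58.1
position: [0.6044, -0.3455, 0.3616]
tool_rot: [0.76, -0.65, 0.001, 0.001]
ft_force: [0.0, -1.3, 0.2]
grip_width: 0.0436
```

```bash
python3 -c "
from h import *
plan([.605,-.3433,.142],-81)
snap('wrist','w24')"
```

```text
t 58.1 grasp now [ 0.6044 -0.3459  0.1976] yaw -81.01176533197243 w 0.043589912692323714 F [ 0.0039 -1.3105  0.2291]
 turn units [ 0.0046 -0.017  -0.0015]  shift now-frame [-0.0889 -0.0381  2.2237]  shift target-frame [-0.0836 -0.0367  2.2239]
```

View pics/w24.png

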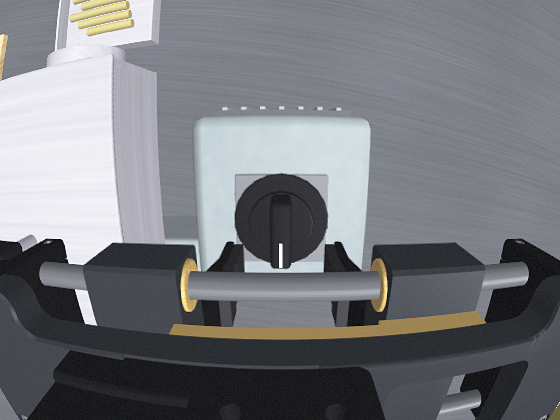

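>>> {"name": "step_arm", "arguments": {"steps": [[0,-0.1,-0.03,0.7,0,0,0],[0,0,0,0.7,0,0,0],[0,0,0,0.5,0,0,0],[0,0,0,0.2,0,0,0],[0,0,0,0,0,0,0],[0,0,0,0,0,0,0],[0.5,0,0,0,0,0,0],[1,0,0,0,0,0,0],[1,0,0,0,0,0,0],[1,0,0,0,0,0,0]]}}

```text
time: 59.15
position: [0.6041, -0.3427, 0.3078]
tool_rot: [0.76, -0.65, -0.001, 0.001]
ft_force: [0.4, -0.4, 1.0]
grip_width: 0.0194
```

>>> {"name": "step_arm", "arguments": {"steps": [[1,0,0,0,0,0,0],[1,0,0,0,0,0,0],[1,0,0,0,0,0,0],[1,0,0,0,0,0,0],[1,0,0,0,0,0,0],[1,0,0,0,0,0,0],[1,0,0,0,0,0,0],[1,0,0,0,0,0,0],[1,0,0,0,0,0,0],[1,0,0,0,0,0,0]]}}

```text
time: 60.15
position: [0.6042, -0.3435, 0.3077]
tool_rot: [0.76, -0.65, 0.0, 0.002]
ft_force: [-0.1, -4.7, -0.5]
grip_width: 0.0136
```

Gripped at 13.6 mm, which matches the 14 mm bar. Now I turn it clockwise 60° in two halves.

>>> {"name": "step_arm", "arguments": {"steps": [[1,0,0,0,0,0,0.4],[1,0,0,0,0,0,0.4],[1,0,0,0,0,0,0.4],[1,0,0,0,0,0,0.4],[1,0,0,0,0,0,0.4],[1,0,0,0,0,0,0.4],[1,0,0,0,0,0,0.4],[1,0,0,0,0,0,0.4],[1,0,0,0,0,0,0.4],[1,0,0,0,0,0,0.4]]}}

```text
time: 61.15
position: [0.6043, -0.343, 0.3077]
tool_rot: [-0.551, 0.834, -0.0, -0.001]
ft_force: [0.5, -4.1, -0.1]
grip_width: 0.0137
```

>>> {"name": "step_arm", "arguments": {"steps": [[1,0,0,0,0,0,0.5],[1,0,0,0,0,0,0.5],[1,0,0,0,0,0,0.5],[1,0,0,0,0,0,0.5],[1,0,0,0,0,0,0.5],[1,0,0,0,0,0,0.5],[1,0,0,0,0,0,0.5],[1,0,0,0,0,0,0.1],[1,0,0,0,0,0,0],[1,0,0,0,0,0,0]]}}

```text
time: 62.15
position: [0.6045, -0.3427, 0.3077]
tool_rot: [-0.328, 0.945, -0.0, -0.001]
ft_force: [1.3, -3.5, 0.1]
grip_width: 0.0137
```

```bash
python3 -c "
from h import *
plan([.605,-.3433,.142],-141); print(log()['moment'])"
```

```text
t 62.15 grasp now [ 0.6042 -0.3429  0.1437] yaw -141.72659865878688 w 0.01366545493919845 F [ 1.2819 -3.5209  0.1439]
 turn units [-0.0002 -0.0151 -0.0908]  shift now-frame [-0.0008 -0.0333  0.0684]  shift target-frame [-0.0002 -0.0333  0.0684]
[-0.7747 -0.1737  0.2821]
```

Turned 60.7°. I release, rise, move clear and look.

>>> {"name": "step_arm", "arguments": {"steps": [[0.7,0,0,0,0,0,0],[0.4,0,0,0,0,0,0],[0,0,0,0,0,0,0],[0,0,0,0,0,0,0],[0,0,0,0,0,0,0],[0,0,0,-0.5,0,0,0],[0,0,0,-1,0,0,0],[0,0,0,-1,0,0,0],[0,0,0,-1,0,0,0],[0,0,0,-1,0,0,0]]}}

```text
time: 63.15
position: [0.6043, -0.3425, 0.422]
tool_rot: [-0.327, 0.945, 0.0, -0.001]
ft_force: [0.1, -0.5, 0.1]
grip_width: 0.0437
```

>>> {"name": "step_arm", "arguments": {"steps": [[0,0,0,-1,0,0,0],[0,0,0,-1,0,0,0],[0,1,0.2,-0.5,0,0,0],[0,1,0.2,0,0,0,0],[0,1,0.2,0,0,0,0],[0,1,0.2,0,0,0,0],[0,1,0.2,0,0,0,0],[0,1,0.2,0,0,0,0],[0,0,0,0,0,0,0],[0,0,0,0,0,0,0]]}}

```text
time: 64.15
position: [0.4678, -0.4118, 0.4838]
tool_rot: [-0.326, 0.945, -0.0, -0.001]
ft_force: [-0.2, 0.7, 0.2]
grip_width: 0.0432
```

```bash
python3 -c "
from h import *
print(log()['time'])
p,d,i=snap('top','t25');snap('side','s25');snap('wrist','w25')
W=world(d,i)
box=lambda a,b,c,e:(lambda M:(M.__setitem__((slice(b,e),slice(a,c)),True),M)[1])(np.zeros(d.shape,bool))
m=box(335,140,440,240)&(abs(W[...,2]-.182)<.008)&(d>0); P=W[m]; A=np.c_[P[:,:2]-P[:,:2].mean(0),np.ones(len(P))]; print('lid',rectof(P),len(P),'plane',np.linalg.lstsq(A,P[:,2],rcond=None)[0])
m=box(435,175,475,212)&(W[...,2]>.128)&(W[...,2]<.16)&(d>0); print('switch',m.sum() and rectof(W[m]),m.sum())
m=(W[...,2]>.06)&(W[...,2]<.08)&(d>0); m[:, :145]=0; m[:,235:]=0; m[:150]=0; m[285:]=0
print('pan',rectof(W[m]),m.sum())
"
```

```text
64.15
lid (array([ 0.5791, -0.1467]), array([218.4917, 218.8731]), 8.530739784240723) 5265 plane [-0.0031 -0.0011  0.1822]
switch (array([ 0.6021, -0.345 ]), array([13.8681, 48.7416]), 39.52293014526367) 95
pan (array([0.5011, 0.397 ]), array([281.9346, 186.3602]), 6.127129077911377) 598
```

View pics/t25.png

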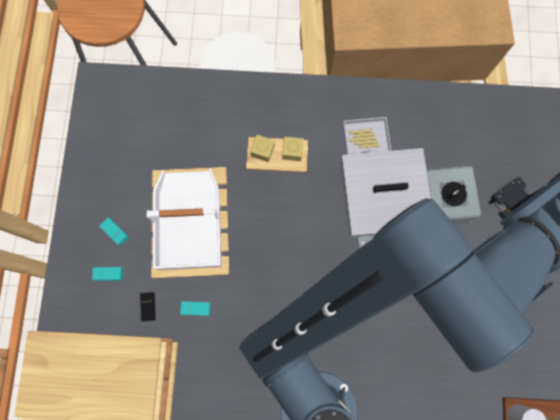

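View pics/s25.png

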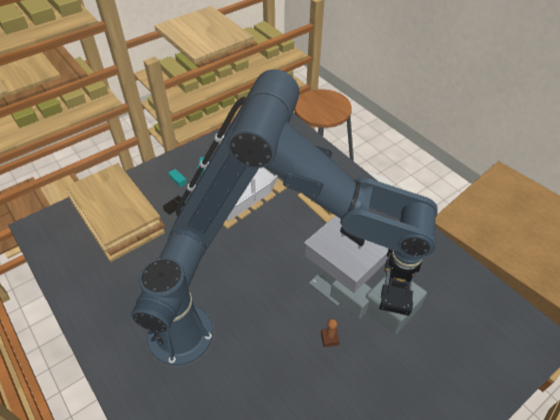

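View pics/w25.png

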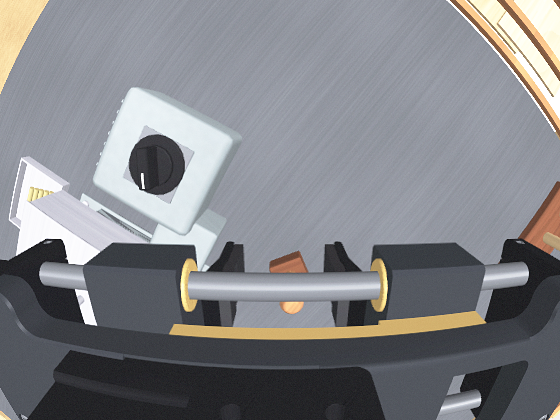

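```bash
python3 -c "
from rig import robot
print(robot.hand_in())"
```

```text
the job is handed in; nothing more can be done
None
```

The job is done and handed in at about 64 s. The only bench offcut present at the start (slant-cut) went into the pan. I laid the lid aside, carried the pan level and tipped it at about 64°, set it back on its board and reseated the lid. Last, I turned the switch clockwise and let go.

**Last checks**
- **Offcuts:** all four were seen in the hopper before the lid went on, and the pan was seen empty.
- **Pan:** upright, with its angle matching the board's. It sits about 4 mm behind the board's measured middle, because it shifted slightly when released. I left it there.
- **Lid:** its top measured 182 mm, level and square to the mouth, so it is seated flush.
- **Switch:** its grip now lies about 60° clockwise of where it was, and it stayed there after release.
- **Finished bars and stamp:** none of them was touched, and the pictures show no change.

**What did not go smoothly**
- **Laying the lid on the bench:** the wrist force reached about 53 N. The lid had hung lower in the grip than I assumed, and I backed off at once. That is under the 120 N wrist limit. The press came through the held lid, not the arm or the gripper's body, which have the 40 N limit.
- **Picking up the bench offcut:** closing the jaws pushed it about 18 mm sideways along the bench, on purpose, to keep the gripper clear of the lid.

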